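# Grease the winder's bearing block

## Robot

A 7-joint arm with a two-finger parallel gripper is mounted at the origin on the work surface. World frame = base frame: x ahead of the robot, y to its left, z up, the work surface at z = 0. Lengths are in m, angles in rad, forces in N, time in s.
With the tool pointing down it reaches from about 0.4 to 0.85 m from the base axis. Payload 10.4 kg.
Tool frame: the origin (TCP) lies at the very end of the fingers, on their centre line; the grasp point (between the pads) lies 19 mm behind it (manip.grip_point_offset is the distance from the TCP to the grasp point, in m); z points along the fingers, y is the line along which they close (so a half turn about z gives the same grasp; the last joint's range is limited). The gripper opens to 85 mm and grips with 20 to 120 N. Pads are 22 mm wide; open, the fingers measure 114 mm over their backs; the gripper's body (76 mm by 85 mm) begins 54 mm behind the grasp point. The pads swing forward as they close: fully open they stand 13 mm farther back than shut.
Start: joints at [-1.348, 0.332, -0.065, 1.46, 0.022, 1.35, -0.088], TCP at [0.152, 0.606, 0.199] pointing down, gripper open.
Joint ranges: [-2.6, 2.6], [-0.5, 2.12], [-1.47, 1.34], [0.16, 2.42], [-1.27, 4.41], [0.06, 2.06], [-2.6, 2.6]. Speed limits (rad/s): [2.22, 2.22, 2.79, 2.79, 3.14, 3.14, 3.14].

## Interface

Orientations are given as a unit quaternion [x, y, z, w].
In Python, from workcell import manip gives the robot as it stands. The module is installed in compiled form; this text tells all that it offers.
- The arm moves only by the tool step_arm, never from a script. Its argument "moves" is a list of rows, each a list of 7 numbers: the closure, from 0 (fully open) to 1 (shut), then the shift along the world's x, y, z in mm, then the turn, a rotation vector about the world's x, y, z in rad. In form: [[grip, tx, ty, tz, ax, ay, az], ...]. A call has 1 to 10 rows; each row is the pose to reach, as a shift and turn from the pose commanded when the call began; what a row does not reach only later rows make up. A row lasts 1/10 s, in which the tool goes at most 50 mm and 8.59 degrees, less where a joint would pass 70% of its speed; a pose out of reach is approached as far as the arm can. A call with a gripper value outside its range is refused whole. The fingers move at their own pace and stop on an object; "grip_force" is the grip in N (left out, the last holds). Time passes only in rows, so rows that repeat a pose let the fingers close. It gives the time, the measured TCP pose, the force, the opening and the grip force at its end, in the units of the state.
- manip.get_obs(): the state, without advancing time (a new reading comes with each control period).
- manip.camera(name): name is "scene" or "top"; returns a dict with "image" (400x640x3 uint8, blue, green, red), "K" (3x3 intrinsics, pixels), "rvec" (rotation vector, rad) and "tvec" (3), from world to camera coordinates, as OpenCV has them. Camera axes: x right, y down, z forward; pixel columns grow to the right and rows downward; lengths in m; the calibration is good to about 2 mm. A picture is of the moment at which its call begins. There is no depth.
- manip.hand_in(): hands the job in; it is judged then, once.
The state is a dict: "clock": time; "joint_pos": joint angles; "joint_velocities": joint speeds; "tau": joint torques, N m; "position": TCP position; "ee_rot": TCP orientation; "ft_force": force on the tool from outside, world axes, zero at the start; "torque": the same for the moment, N m; "grip_width": opening from 0.0 (shut) to 1.0 (fully open); "grasp_force": force on a finger pad.
Only numpy, scipy, OpenCV 4.12 (cv2) and the standard library are available. Lean on these libraries where they do the work, as an engineer would, in place of code of your own. Each camera call takes 0.05 s, during which the arm holds its last target. There are 200 camera calls.

## Task

The square grease pot stands mouth-down to keep dust out: turn it over so that it stands mouth-up on the bench and let go of it. Then take the brush from its stand, dip its bristles right inside the pot, and touch the brush's tip to the middle of the top of the winder's brass bearing block, at the dark oil hole. Finally lay the brush back in the two forks of its stand the way it lay before, leaving the pot standing mouth-up and the mug, cutter and wrench where they are.

Things in the scene. Friction and masses are not known exactly. Their poses are not given: they have to be found in the camera images.
- pot: Loose square thin aluminium pot, 52 x 52 mm outside, 68 mm tall, walls 3 mm, bottom 4 mm, empty, about 0.15 kg; starts mouth-down mid-bench at any yaw. Origin: centre of the open mouth, in the rim plane; z points from mouth to closed bottom (up at the start; down when mouth-up, origin then 68 mm above the bench); x, y square to the sides. Middle at z = +34 mm. It lies steadily on a side.
- brush: Loose brush, 190 mm long, about 50 g, level in the stand. Origin: underside of handle at its balance point, midway between the forks, within 4 mm: grip here. x along the brush away from the bristles, z up. Wooden handle 14 x 14 mm from x = -60 to +85 mm, steel ferrule 11 mm thick to x = -85, black rigid bristles 9 mm thick to x = -105; axis 7 mm above the origin.
- brush_tip (a point): End of the bristles, on the brush's axis: 105 mm from the brush's origin along its -x, 7 mm up. Axes as the brush's.
- stand: Fixed dark steel stand, left or right of the pot: base 150 x 60 x 6 mm; forks 8 mm thick at x = +-50 mm, notch floor 40 mm above the bench, notch about 21 mm wide there and splaying wider to its top at 65 mm; prongs reach 29 mm sideways. Origin: middle of underside; x along the brush, z up. Home: brush origin at (0, 0, 40) mm, bristles to -x, roughly towards the robot.
- stand_tip (a point): Point in the stand's frame where the brush's tip lies when the brush is home: (-105, 0, 47) mm.
- winder: Fixed coil winder on the other side of the pot from the stand: wooden base 160 x 90 x 25 mm (x, y, z), steel plate on it, brass bearing block near its -x end, level steel shaft with a small brass gear and end support towards +x; nothing higher than 66 mm above the bench. Origin: middle of underside; z up.
- oil_hole (a point): Centre of the flat top of the winder's brass bearing block (36 x 44 mm, 60 mm above the bench), marked by a dark 8 mm spot: at (-45, 0, 60) mm in the winder's frame.
- mug: Bystander: loose white mug, 82 mm across, 90 mm tall, with a handle, beyond the work, left of the wrench. Origin under its middle.
- cutter: Bystander: loose steel milling cutter standing upright, 40 mm in diameter, 70 mm tall, beyond the work, right of the wrench. Origin under its middle.
- wrench: Bystander: loose steel wrench 140 mm long lying flat beyond the pot. Origin under its middle.
Things that resemble listed ones, but are neither listed nor needed, are in the scene too. Leave any orange or pink look-alike of the winder alone. What is shaped like the pot but turquoise is not meant.

How it is judged:
By the outcome, as a careful person would: the job done as asked, in the order asked, and still so for the second after the job is handed in, with the robot touching nothing.
It also fails if it takes over 72 s, if anything falls off the work surface, if the arm or the gripper's body presses on something with over 40 N, if the wrist force passes 120 N, or if a joint passes its speed limit or range.

## Working session

There is one attempt and no reset: what is moved stays moved. The work goes in short steps, Python scripts to look and compute and a tool call to move; the robot and the scene stay as the last step left them, time stands still between calls to the robot, and variables do not carry over. Pictures are saved under pics/ and viewed, at most 10 in all, crops included, and the job is handed in when it is done.

Besides the shell and the picture viewer there is one more tool, called after "Request:" by a JSON object that holds its "name" and its "arguments", one argument or row to a line. step_arm: Moves the arm, as the interface text tells. Its arguments: {"type":"object","properties":{"moves":{"type":"array","items":{"type":"array","items":{"type":"number"}}},"grip_force":{"type":"number"}},"required":["moves"]}

```bash
mkdir -p pics; cat > h.py <<'E'
import numpy as np, cv2
from workcell import manip
from scipy.spatial.transform import Rotation as R
def snap(n,f=None):
    c=manip.camera(n)
    if f: cv2.imwrite('pics/'+f,c['image'])
    np.savez('/tmp/%s.npz'%n,**c); return c
def load(n): return dict(np.load('/tmp/%s.npz'%n))
def ray(c,uv):
    M=cv2.Rodrigues(np.array(c['rvec'],float))[0]; t=np.array(c['tvec'],float).ravel()
    d=M.T@np.linalg.inv(c['K'])@np.array([uv[0],uv[1],1.]); return -M.T@t,d
def onz(c,uv,z):
    o,d=ray(c,uv); return o+d*(z-o[2])/d[2]
def proj(c,p): return cv2.projectPoints(np.array(p,float).reshape(-1,3),np.array(c['rvec'],float),np.array(c['tvec'],float),c['K'],None)[0].reshape(-1,2)
def tri(c1,u1,c2,u2):
    (a,d),(b,e)=ray(c1,u1),ray(c2,u2)
    s=np.linalg.lstsq(np.c_[d,-e],b-a,rcond=None)[0]; p,q=a+d*s[0],b+e*s[1]
    return (p+q)/2,np.linalg.norm(p-q)
E
python3 - <<'E'
from h import *
a=snap('scene','s1.png');b=snap('top','t1.png')
for c in(a,b): print(ray(c,(320,200)), c['K'][0,0])
print(manip.get_obs(), manip.grip_point_offset)
E
```

```text
(array([ 1.12561614, -0.81559118,  0.82208387]), array([-0.50377465,  0.63640459, -0.58420617])) 461.75192133564076
(array([ 0.33212354, -0.0104318 ,  1.33228462]), array([ 0.14672667,  0.01061068, -0.98919236])) 498.15873904798497
{'clock': 0.1, 'joint_pos': array([-1.34756841,  0.33281417, -0.06471523,  1.46085523,  0.02160253,
        1.34987626, -0.08850337]), 'joint_velocities': array([ 0.00018522, -0.00249462,  0.00092546, -0.00241082,  0.00120593,
       -0.00032248,  0.00069048]), 'tau': array([ 8.35790615e-04, -6.26750278e+01,  4.87586798e-02, -3.92420268e+01,
        1.63611380e-02,  7.15843649e-03,  1.24437361e-05]), 'position': array([0.15200603, 0.60585437, 0.19869312]), 'ee_rot': array([ 1.22589417e-01,  9.92457273e-01, -6.26660833e-04, -5.06221804e-05]), 'ft_force': array([0.13015104, 0.77862507, 0.17816488]), 'torque': array([ 0.03115604, -0.0382077 , -0.04698708]), 'grasp_force': 0.0, 'grip_width': 1.0004021330763264} 0.0187
```

View pics/s1.png

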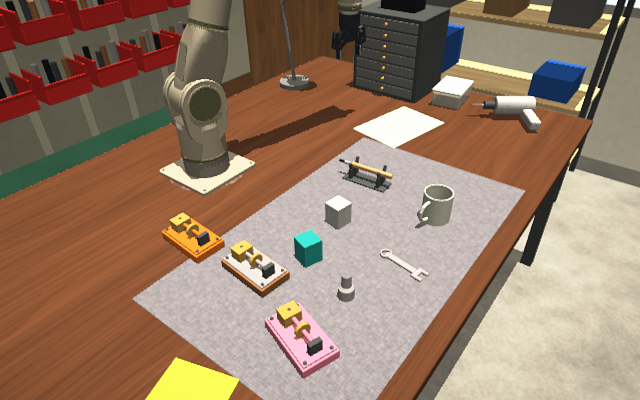

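View pics/t1.png

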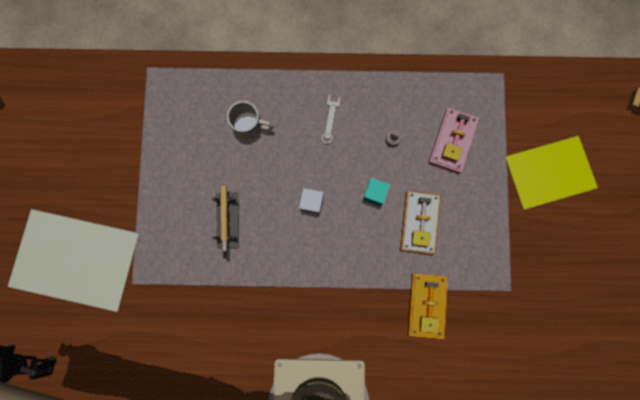

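In the scene view the pot candidates are grey (338,211) and turquoise (308,248); in the top view they are at (311,201) and (377,191). The grey one is the aluminium pot. The winder candidates are white/steel at scene (255,266) and top (421,222), orange at top (429,306), and pink at top (454,140). The steel-plated one fits, because the orange and pink ones are look-alikes. The brush stand is at top (227,220), with bristles at (227,256).

```bash
python3 - <<'E'
from h import *
a=load('scene');b=load('top')
I=b['image']
c1=cv2.resize(I[165:275,195:455],None,fx=3,fy=3,interpolation=cv2.INTER_CUBIC)
c2=cv2.resize(a['image'][145:300,210:410],None,fx=3,fy=3,interpolation=cv2.INTER_CUBIC)[:,:]
cv2.imwrite('pics/c1.png',c1); cv2.imwrite('pics/c2.png',c2[:465])
hsv=cv2.cvtColor(I,cv2.COLOR_BGR2HSV).astype(int)
def comp(m,box):
    x0,y0,x1,y1=box; k=np.zeros(m.shape,np.uint8); k[y0:y1,x0:x1]=m[y0:y1,x0:x1]*255
    cs=cv2.findContours(k,cv2.RETR_EXTERNAL,cv2.CHAIN_APPROX_NONE)[0]
    c=max(cs,key=cv2.contourArea); return c,cv2.minAreaRect(c)
# pot top face
for name,img in(('top',b),):
    box=(290,180,335,222)
    sub=I[box[1]:box[3],box[0]:box[2]]
    print('pot hsv',hsv[201,311],'mat',hsv[230,320], I[201,311])
    m=(I.min(2)>150); c,r=comp(m,box); print('pot',r,cv2.contourArea(c))
    P=[onz(b,p,.068) for p in cv2.boxPoints(r)]; print(np.round(P,4), np.round(np.mean(P,0),4))
    for i in range(4):
        e=P[i]-P[i-1]; print(round(np.linalg.norm(e)*1000,1), round(np.degrees(np.arctan2(e[1],e[0])),1))
m=(hsv[...,0]>15)&(hsv[...,0]<35)&(hsv[...,1]>110)&(hsv[...,2]>110)
c,r=comp(m,(408,225,435,250)); print('block',r); P=[onz(b,p,.06) for p in cv2.boxPoints(r)]; print(np.round(np.mean(P,0),4)); e=P[1]-P[0];print(np.linalg.norm(e),np.linalg.norm(P[2]-P[1]),np.degrees(np.arctan2(e[1],e[0])))
m=(hsv[...,0]>8)&(hsv[...,0]<30)&(hsv[...,1]>100)&(hsv[...,2]>110)
c,r=comp(m,(210,175,245,265)); print('handle',r); P=[onz(b,p,.054) for p in cv2.boxPoints(r)]; print(np.round(P,4),np.round(np.mean(P,0),4))
for i in range(4):
    e=P[i]-P[i-1]; print(round(np.linalg.norm(e)*1000,1), round(np.degrees(np.arctan2(e[1],e[0])),1))
E
```

```text
pot hsv [112  16 176] mat [  5  26 120] [176 168 165]
pot ((310.7115478515625, 199.4423065185547), (19.21938133239746, 19.023265838623047), 11.309932708740234) 331.0
[[ 0.5009  0.0555  0.068 ]
 [ 0.5495  0.047   0.068 ]
 [ 0.5405 -0.0016  0.068 ]
 [ 0.492   0.0071  0.068 ]] [0.5208 0.027  0.068 ]
49.3 79.6
49.3 -9.9
49.5 -100.5
49.3 169.8
block ((421.0, 238.0), (14.0, 16.0), 90.0)
[ 0.4272 -0.2564  0.06  ]
0.0409148626905514 0.03577823394445002 -89.01936114417039
handle ((223.5, 213.0), (54.0, 5.0), 90.0)
[[0.5542 0.2619 0.054 ]
 [0.5544 0.2488 0.054 ]
 [0.4139 0.2427 0.054 ]
 [0.4136 0.2555 0.054 ]] [0.484  0.2522 0.054 ]
140.7 2.6
13.0 -89.0
140.7 -177.5
12.8 91.0
```

View pics/c1.png

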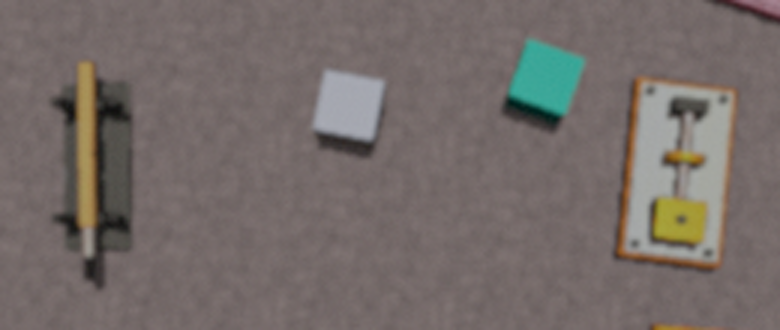

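View pics/c2.png

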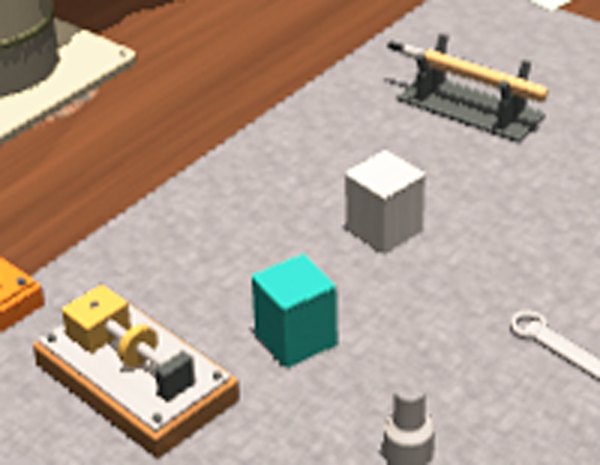

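The crops show the grey pot with its flat top at c1 (349,105). The steel-plate winder's brass block has its dark hole at c1 (681,219), and the brush lies in the stand with its bristles toward the robot. These identifications are confirmed.

Plan: tip the pot over in two 90° grasps, using a tilted tool.

```bash
cat >> h.py <<'E'
def ori(yaw,tilt,roll=0):
    """tool y at yaw(deg); tilt(deg) about tool y axis (neg = pointing toward yaw-90 dir); """
    w=np.radians(yaw); y=np.array([np.cos(w),np.sin(w),0]); z=np.array([0,0,-1.])
    return R.from_rotvec(np.radians(tilt)*y)*R.from_matrix(np.c_[np.cross(y,z),y,z])
def go(P,yaw,tilt,grip=True):
    """row (mm, rad) from present pose to put grasp point (or TCP) at P"""
    s=manip.get_obs(); T=ori(yaw,tilt); P=np.array(P,float)
    if grip: P=P+T.apply([0,0,.019])
    t=(P-s['position'])*1000; v=(T*R.from_quat(s['ee_rot']).inv()).as_rotvec()
    print('row',[float(x) for x in np.r_[t.round(0),v.round(3)]],'n>=%.1f'%max(np.linalg.norm(t)/50,np.degrees(np.linalg.norm(v))/8.59))
def st():
    s=manip.get_obs(); print('t',s['clock'],'tcp',s['position'].round(4),'z',R.from_quat(s['ee_rot']).as_matrix().round(3).T[1:].tolist(),'j',s['joint_pos'].round(2),'f',s['ft_force'].round(1),'w',round(s['grip_width'],3),s['grasp_force'])
E
python3 -c "
from h import *
go((.46,.038,.25),80,0,False)
go((.46,.038,.25),80,-45,False)"
```

```text
row [308.0, -568.0, 51.0, 0.001, -0.0, 0.071] n>=13.0
row [308.0, -568.0, 51.0, -0.163, -0.768, 0.068] n>=13.0
```

Request:
{"name": "step_arm", "arguments": {
  "moves": [
    [0,154,-284,80,0,0,0.035],
    [0,154,-284,80,0,0,0.035],
    [0,154,-284,80,0,0,0.035],
    [0,154,-284,80,0,0,0.035],
    [0,154,-284,80,0,0,0.035],
    [0,154,-284,80,0,0,0.035],
    [0,308,-568,51,0,0,0.071],
    [0,308,-568,51,0,0,0.071],
    [0,308,-568,51,0,0,0.071],
    [0,308,-568,51,0,0,0.071]
  ],
  "grip_force": 40
}}

```text
clock: 1.1
position: [0.3864, 0.1727, 0.2595]
ee_rot: [0.087, 0.996, 0.0, -0.0]
ft_force: [1.2, 0.9, -0.5]
grip_width: 0.992
grasp_force: 0.0
```

Request:
{"name": "step_arm", "arguments": {
  "moves": [
    [0,0,0,0,0,0,0],
    [0,0,0,0,0,0,0]
  ]
}}

```text
clock: 1.3
position: [0.3862, 0.174, 0.2595]
ee_rot: [0.088, 0.996, 0.0, -0.0]
ft_force: [0.0, -0.7, 0.4]
grip_width: 0.999
grasp_force: 0.0
```

```bash
python3 -c "
from h import *
st()
go((.46,.038,.25),80,0,False)
go((.46,.038,.25),80,-45,False)"
```

```text
t 1.3 tcp [0.3862 0.174  0.2595] z [[0.176, 0.984, 0.0], [-0.0, 0.0, -1.0]] j [-0.9  -0.18  0.33  1.87  0.06  1.44  0.81] f [ 0.  -0.7  0.4] w 0.999 0.0
row [74.0, -136.0, -10.0, -0.0, -0.0, 0.003] n>=3.1
row [74.0, -136.0, -10.0, -0.138, -0.774, 0.002] n>=5.2
```

Request:
{"name": "step_arm", "arguments": {
  "moves": [
    [0,74,-136,-10,0,0,0],
    [0,74,-136,-10,0,0,0],
    [0,74,-136,-10,0,0,0],
    [0,74,-136,-10,-0.138,-0.774,0],
    [0,74,-136,-10,-0.138,-0.774,0],
    [0,74,-136,-10,-0.138,-0.774,0],
    [0,74,-136,-10,-0.138,-0.774,0],
    [0,74,-136,-10,-0.138,-0.774,0],
    [0,74,-136,-10,-0.138,-0.774,0],
    [0,74,-136,-10,-0.138,-0.774,0]
  ]
}}

```text
clock: 2.3
position: [0.4779, 0.0262, 0.236]
ee_rot: [0.101, 0.936, -0.045, 0.333]
ft_force: [-0.1, -2.7, -0.2]
grip_width: 0.998
grasp_force: 0.0
```

```bash
python3 -c "
from h import *
st()
go((.451,.039,.107),80,-45)
go((.521,.027,.036),80,-45)"
```

```text
t 2.3 tcp [0.4779 0.0262 0.236 ] z [[0.219, 0.975, -0.018], [0.615, -0.152, -0.774]] j [-0.39 -0.5  -0.08  2.33  0.54  0.83  0.61] f [-0.1 -2.7 -0.2] w 0.998 0.0
row [-14.0, 10.0, -142.0, -0.002, -0.101, 0.048] n>=2.9
row [56.0, -2.0, -213.0, -0.002, -0.101, 0.048] n>=4.4
```

Request:
{"name": "step_arm", "arguments": {
  "moves": [
    [0,5,8,-120,0,-0.05,0.048],
    [0,5,8,-120,0,-0.05,0.048],
    [0,5,8,-120,0,-0.05,0.048],
    [0,5,8,-150,0,-0.1,0.048],
    [0,5,8,-150,0,-0.1,0.048],
    [0,5,8,-150,0,-0.1,0.048]
  ]
}}

```text
clock: 2.9
position: [0.4979, 0.0673, 0.1698]
ee_rot: [0.064, 0.929, -0.028, 0.364]
ft_force: [-0.7, 0.9, -0.2]
grip_width: 0.998
grasp_force: 0.0
```

```bash
python3 -c "
from h import *
st()
go((.521,.027,.036),80,-45)"
```

```text
t 2.9 tcp [0.4979 0.0673 0.1698] z [[0.14, 0.99, -0.004], [0.673, -0.098, -0.733]] j [ 0.5  -0.5  -0.85  2.41 -0.    0.41  1.02] f [-0.7  0.9 -0.2] w 0.998 0.0
row [36.0, -43.0, -147.0, -0.002, -0.038, -0.034] n>=3.1
```

The outward tilt hits the limits of j2 and j4, so I'll tilt sideways instead.

```bash
python3 -c "
from h import *
go((.521,.07,.2),80,0,False)
go((.521,.12,.2),-10,0,False)
go((.521,.12,.15),-10,-45)"
```

```text
row [23.0, 3.0, 30.0, 0.121, 0.738, -0.034] n>=5.0
row [23.0, 53.0, 30.0, 0.675, 0.484, -1.524] n>=11.6
row [21.0, 39.0, -33.0, -0.032, -0.029, -1.605] n>=10.7
```

Request:
{"name": "step_arm", "arguments": {
  "moves": [
    [0,23,3,50,0.121,0.738,0],
    [0,23,3,50,0.121,0.738,0],
    [0,23,3,50,0.121,0.738,0],
    [0,23,3,50,0.121,0.738,0],
    [0,23,3,50,0.121,0.738,0],
    [0,23,3,50,0.121,0.738,0],
    [0,23,3,50,0.121,0.738,0],
    [0,23,3,50,0.121,0.738,0]
  ]
}}

```text
clock: 3.7
position: [0.5203, 0.0701, 0.2207]
ee_rot: [0.071, 0.997, 0.005, 0.001]
ft_force: [-0.5, 0.0, -0.6]
grip_width: 1.0
grasp_force: 0.0
```

Request:
{"name": "step_arm", "arguments": {
  "moves": [
    [0,0,50,0,0,0,-1.57],
    [0,0,50,0,0,0,-1.57],
    [0,0,50,0,0,0,-1.57],
    [0,0,50,0,0,0,-1.57],
    [0,0,50,0,0,0,-1.57],
    [0,0,50,0,0,0,-1.57],
    [0,0,50,0,0,0,-1.57],
    [0,0,50,0,0,0,-1.57],
    [0,0,50,0,0,0,-1.57],
    [0,0,50,0,0,0,-1.57]
  ]
}}

```text
clock: 4.7
position: [0.5199, 0.1192, 0.2221]
ee_rot: [0.727, 0.686, 0.005, 0.006]
ft_force: [0.5, -0.2, 0.3]
grip_width: 1.0
grasp_force: 0.0
```

```bash
python3 -c "
from h import *
st()
go((.521,.12,.18),-10,-45)"
```

```text
t 4.7 tcp [0.5199 0.1192 0.2221] z [[0.998, -0.058, 0.015], [0.015, -0.001, -1.0]] j [ 0.25  0.16 -0.63  1.66  0.1   1.35 -0.45] f [ 0.5 -0.2  0.3] w 1.0 0.0
row [-1.0, -12.0, -56.0, -0.778, 0.105, -0.117] n>=5.3
```

Request:
{"name": "step_arm", "arguments": {
  "moves": [
    [0,0,-10,-50,-0.778,0.105,-0.117],
    [0,0,-10,-50,-0.778,0.105,-0.117],
    [0,0,-10,-50,-0.778,0.105,-0.117],
    [0,0,-10,-50,-0.778,0.105,-0.117],
    [0,0,-10,-50,-0.778,0.105,-0.117],
    [0,0,-10,-50,-0.778,0.105,-0.117],
    [0,0,-10,-50,-0.778,0.105,-0.117],
    [0,0,-10,-50,-0.778,0.105,-0.117]
  ]
}}

```text
clock: 5.5
position: [0.5208, 0.1087, 0.172]
ee_rot: [0.708, 0.595, -0.293, 0.243]
ft_force: [-0.4, -0.5, -0.3]
grip_width: 1.002
grasp_force: 0.0
```

```bash
python3 -c "
from h import *
st()
go((.531,.10,.107),-10,-45)
go((.521,.027,.036),-10,-45)"
```

```text
t 5.5 tcp [0.5208 0.1087 0.172 ] z [[0.985, -0.173, -0.004], [-0.124, -0.693, -0.71]] j [-0.26  0.6  -0.54  1.44  0.71  1.87 -1.04] f [-0.4 -0.5 -0.3] w 1.002 0.0
row [8.0, -22.0, -78.0, -0.005, -0.003, -0.001] n>=1.6
row [-2.0, -95.0, -149.0, -0.005, -0.003, -0.001] n>=3.5
```

Request:
{"name": "step_arm", "arguments": {
  "moves": [
    [0,8,-22,-78,0,0,0],
    [0,8,-22,-78,0,0,0],
    [0,-2,-93,-149,0,0,0],
    [0,-2,-93,-149,0,0,0],
    [0,-2,-93,-149,0,0,0],
    [0,-2,-93,-149,0,0,0],
    [0,-2,-93,-149,0,0,0]
  ]
}}

```text
clock: 6.2
position: [0.5199, 0.0161, 0.0235]
ee_rot: [0.708, 0.595, -0.293, 0.243]
ft_force: [-0.1, 0.2, 0.0]
grip_width: 0.998
grasp_force: 0.0
```

Request:
{"name": "step_arm", "arguments": {
  "moves": [
    [0.6,0,0,0,0,0,0],
    [0.6,0,0,0,0,0,0],
    [0.6,0,0,0,0,0,0],
    [0.6,0,0,0,0,0,0],
    [0.6,0,0,0,0,0,0],
    [0.6,0,0,0,0,0,0]
  ]
}}

```text
clock: 6.8
position: [0.5194, 0.0162, 0.0224]
ee_rot: [0.707, 0.595, -0.294, 0.244]
ft_force: [0.9, 1.6, 6.7]
grip_width: 0.599
grasp_force: 41.9
```

```bash
python3 -c "
from h import *
st()
snap('scene','s2.png')
go((.56,.08,.15),-10,-45)
go((.56,.08,.15),-10,0)
go((.56,.08,.15),-10,45)"
```

```text
t 6.8 tcp [0.5194 0.0162 0.0224] z [[0.985, -0.173, -0.005], [-0.126, -0.694, -0.709]] j [-0.16  0.7  -0.48  1.65  0.8   1.58 -1.11] f [0.9 1.6 6.7] w 0.599 41.85681000351906
row [38.0, 51.0, 114.0, -0.003, -0.005, -0.0] n>=2.6
row [41.0, 64.0, 109.0, 0.77, -0.141, -0.002] n>=5.2
row [43.0, 77.0, 114.0, 1.544, -0.276, -0.004] n>=10.5
```

View pics/s2.png

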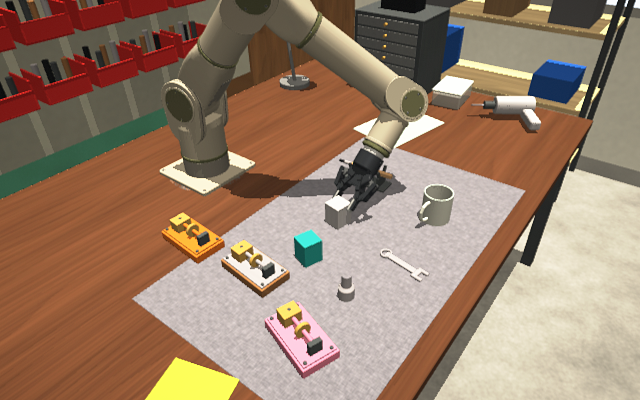

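The gripper holds the pot at scene (338,211), and its opening of 0.599 (51 mm) matches the pot's width. Next I'll lift it and turn it 90° in the air.

Request:
{"name": "step_arm", "arguments": {
  "moves": [
    [0.65,0,0,50,0,0,0],
    [0.65,38,51,114,0,0,0],
    [0.65,38,51,114,0,0,0],
    [0.65,41,64,110,0.77,-0.138,0],
    [0.65,41,64,110,0.77,-0.138,0],
    [0.65,41,64,110,0.77,-0.138,0],
    [0.65,41,64,110,0.77,-0.138,0],
    [0.65,41,64,110,0.77,-0.138,0],
    [0.65,41,64,110,0.77,-0.138,0],
    [0.65,41,64,110,0.77,-0.138,0]
  ],
  "grip_force": 60
}}

```text
clock: 7.85
position: [0.5598, 0.0764, 0.1317]
ee_rot: [0.767, 0.642, -0.002, -0.0]
ft_force: [-1.0, 0.6, -2.0]
grip_width: 0.594
grasp_force: 63.8
```

Request:
{"name": "step_arm", "arguments": {
  "moves": [
    [0.65,0,12,0,0.77,-0.137,0],
    [0.65,0,12,0,0.77,-0.137,0],
    [0.65,0,12,0,0.77,-0.137,0],
    [0.65,0,12,0,0.77,-0.137,0],
    [0.65,0,12,0,0.77,-0.137,0],
    [0.65,0,12,0,0.77,-0.137,0],
    [0.65,0,12,0,0.77,-0.137,0],
    [0.65,0,12,0,0.77,-0.137,0],
    [0.65,0,12,0,0.77,-0.137,0],
    [0.65,0,12,0,0.77,-0.137,0]
  ]
}}

```text
clock: 8.85
position: [0.5599, 0.093, 0.1324]
ee_rot: [0.706, 0.598, 0.291, -0.244]
ft_force: [-0.9, 0.6, -2.5]
grip_width: 0.591
grasp_force: 63.9
```

```bash
python3 -c "
from h import *
st()
go((.56,.08,.06),-10,45)
go((.56,.08,.03),-10,45)"
```

```text
t 8.85 tcp [0.5599 0.093  0.1324] z [[0.986, -0.167, 0.003], [0.119, 0.692, -0.712]] j [ 0.92  0.45 -0.82  1.83 -0.53  1.04  0.27] f [-0.9  0.6 -2.5] w 0.591 63.923193365335464
row [2.0, 0.0, -86.0, 0.007, 0.002, -0.007] n>=1.7
row [2.0, 0.0, -116.0, 0.007, 0.002, -0.007] n>=2.3
```

Request:
{"name": "step_arm", "arguments": {
  "moves": [
    [0.65,2,0,-50,0.007,0,-0.007],
    [0.65,2,0,-95,0.007,0,-0.007],
    [0.65,2,0,-110,0.007,0,-0.007],
    [0.65,2,0,-114,0.007,0,-0.007],
    [0.65,2,0,-116,0.007,0,-0.007],
    [0.65,2,0,-116,0.007,0,-0.007],
    [0.65,2,0,-116,0.007,0,-0.007]
  ]
}}

```text
clock: 9.55
position: [0.5629, 0.0911, 0.0172]
ee_rot: [0.708, 0.593, 0.295, -0.245]
ft_force: [0.8, 0.2, -2.0]
grip_width: 0.591
grasp_force: 63.8
```

```bash
python3 -c "
from h import *
st()"
```

```text
t 9.55 tcp [0.5629 0.0911 0.0172] z [[0.984, -0.177, 0.003], [0.127, 0.697, -0.706]] j [ 0.87  0.65 -0.76  1.88 -0.48  0.85  0.37] f [ 0.8  0.2 -2. ] w 0.591 63.77525478601456
```

Request:
{"name": "step_arm", "arguments": {
  "moves": [
    [0.65,0,0,-2,0,0,0],
    [0.65,0,0,-2,0,0,0],
    [0.5,0,0,-2,0,0,0],
    [0.3,0,0,-2,0,0,0],
    [0,0,0,-2,0,0,0],
    [0,0,0,-2,0,0,0],
    [0,-9,-49,48,0,0,0],
    [0,-17,-95,98,0,0,0],
    [0,-17,-95,130,0,0,0],
    [0,-17,-95,160,0,0,0]
  ]
}}

```text
clock: 10.55
position: [0.5447, -0.0066, 0.1771]
ee_rot: [0.71, 0.591, 0.294, -0.245]
ft_force: [0.7, -0.9, 0.2]
grip_width: 0.999
grasp_force: 0.0
```

```bash
python3 -c "
from h import *
st()
go((.55,.12,.18),-10,0)
c=snap('scene');b=snap('top')
cv2.imwrite('pics/m3.png',np.hstack([cv2.resize(c['image'][140:260,260:460],None,fx=2,fy=2),cv2.resize(b['image'][140:260,200:400],None,fx=2,fy=2)]))"
```

```text
t 10.55 tcp [ 0.5447 -0.0066  0.1771] z [[0.984, -0.18, -0.0], [0.128, 0.696, -0.706]] j [ 1.06  0.42 -0.78  1.74 -0.51  1.24  0.33] f [ 0.7 -0.9  0.2] w 0.999 0.0
row [5.0, 127.0, -16.0, -0.774, 0.139, 0.007] n>=5.2
```

View pics/m3.png

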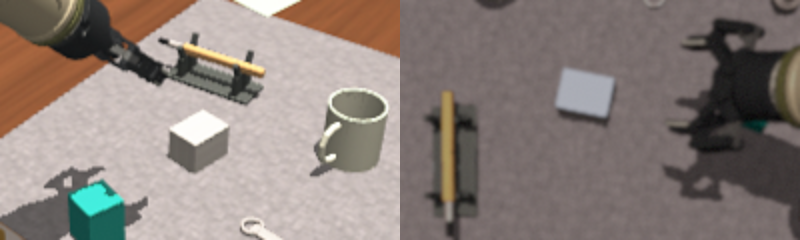

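The pot now lies on its side at crop (585,92), well clear of everything. I'll measure it and set up the second grasp.

Request:
{"name": "step_arm", "arguments": {
  "moves": [
    [0,5,100,20,-0.774,0.139,0],
    [0,5,100,20,-0.774,0.139,0],
    [0,5,100,20,-0.774,0.139,0],
    [0,5,127,20,-0.774,0.139,0],
    [0,5,127,20,-0.774,0.139,0],
    [0,5,127,20,-0.774,0.139,0],
    [0,5,127,20,-0.774,0.139,0],
    [0,5,127,20,-0.774,0.139,0],
    [0,5,127,20,-0.774,0.139,0]
  ]
}}

```text
clock: 11.55
position: [0.55, 0.1216, 0.1952]
ee_rot: [0.768, 0.641, 0.0, -0.001]
ft_force: [0.0, 0.0, -0.0]
grip_width: 0.997
grasp_force: 0.0
```

```bash
python3 - <<'E'
from h import *
st()
b=load('top'); I=b['image']
k=np.zeros(I.shape[:2],np.uint8); k[165:210,270:315]=(I.min(2)>150)[165:210,270:315]*255
c=max(cv2.findContours(k,cv2.RETR_EXTERNAL,cv2.CHAIN_APPROX_NONE)[0],key=cv2.contourArea); r=cv2.minAreaRect(c); print(r)
P=[onz(b,p,.052) for p in cv2.boxPoints(r)]; m=np.mean(P,0); print(m.round(4))
for i in range(2):
    e=P[i+1]-P[i]; print(np.linalg.norm(e)*1000, np.degrees(np.arctan2(e[1],e[0])))
go((m[0],m[1]+.06,.18),-10,-45)
go((m[0],m[1]+.06,.10),-10,-45)
go((m[0],m[1],.029),-10,-45)
E
```

```text
t 11.55 tcp [0.55   0.1216 0.1952] z [[0.984, -0.179, -0.001], [-0.0, 0.002, -1.0]] j [ 0.38  0.29 -0.8   1.6   0.21  1.34 -0.64] f [ 0.  0. -0.] w 0.997 0.0
((291.7884216308594, 185.55767822265625), (25.29897689819336, 19.219379425048828), 11.309932708740234)
[0.5589 0.0776 0.052 ]
50.82127037280575 -9.494328372422917
66.34132019761597 -100.51957930241358
row [7.0, 3.0, -29.0, -0.775, 0.138, 0.006] n>=5.2
row [7.0, 3.0, -109.0, -0.775, 0.138, 0.006] n>=5.2
row [7.0, -57.0, -180.0, -0.775, 0.138, 0.006] n>=5.2
```

Request:
{"name": "step_arm", "arguments": {
  "moves": [
    [0,7,3,-29,-0.775,0.138,0],
    [0,7,3,-29,-0.775,0.138,0],
    [0,7,3,-29,-0.775,0.138,0],
    [0,7,3,-29,-0.775,0.138,0],
    [0,7,3,-29,-0.775,0.138,0],
    [0,7,3,-29,-0.775,0.138,0],
    [0,7,3,-70,-0.775,0.138,0],
    [0,7,3,-109,-0.775,0.138,0],
    [0,7,3,-109,-0.775,0.138,0]
  ]
}}

```text
clock: 12.45
position: [0.5554, 0.1229, 0.0825]
ee_rot: [0.708, 0.592, -0.297, 0.244]
ft_force: [-0.7, -0.7, 0.4]
grip_width: 1.0
grasp_force: 0.0
```

Request:
{"name": "step_arm", "arguments": {
  "moves": [
    [0,0,-30,-36,0,0,0],
    [0,0,-60,-71,0,0,0],
    [0,0,-60,-71,0,0,0],
    [0,0,-60,-71,0,0,0],
    [0.65,0,-60,-71,0,0,0],
    [0.65,0,-60,-71,0,0,0],
    [0.65,0,-60,-71,0,0,0],
    [0.65,0,-60,-71,0,0,0],
    [0.65,0,-60,-71,0,0,0],
    [0.65,0,-60,-71,0,0,0]
  ]
}}

```text
clock: 13.45
position: [0.5577, 0.0676, 0.0172]
ee_rot: [0.709, 0.593, -0.292, 0.247]
ft_force: [0.8, 2.2, 6.6]
grip_width: 0.592
grasp_force: 63.0
```

```bash
python3 -c "
from h import *
st()
go((.57,.08,.14),-10,0)
go((.57,.08,.14),-10,45)"
```

```text
t 13.45 tcp [0.5577 0.0676 0.0172] z [[0.985, -0.175, 0.003], [-0.122, -0.696, -0.707]] j [-0.17  0.82 -0.57  1.48  0.86  1.69 -1.14] f [0.8 2.2 6.6] w 0.592 63.00606608390808
row [12.0, 12.0, 104.0, 0.773, -0.134, 0.003] n>=5.2
row [15.0, 26.0, 109.0, 1.547, -0.272, 0.004] n>=10.5
```

Request:
{"name": "step_arm", "arguments": {
  "moves": [
    [0.65,0,0,50,0,0,0],
    [0.65,12,12,95,0,0,0],
    [0.65,12,12,104,0.773,-0.134,0],
    [0.65,12,12,104,0.773,-0.134,0],
    [0.65,12,12,104,0.773,-0.134,0],
    [0.65,12,12,104,0.773,-0.134,0],
    [0.65,12,12,104,0.773,-0.134,0],
    [0.65,12,12,104,0.773,-0.134,0],
    [0.65,12,12,104,0.773,-0.134,0]
  ]
}}

```text
clock: 14.35
position: [0.5691, 0.0756, 0.1203]
ee_rot: [0.768, 0.641, -0.002, -0.0]
ft_force: [-0.5, 0.1, -2.4]
grip_width: 0.59
grasp_force: 63.4
```

Request:
{"name": "step_arm", "arguments": {
  "moves": [
    [0.65,2,13,4,0.774,-0.136,0],
    [0.65,2,13,4,0.774,-0.136,0],
    [0.65,2,13,4,0.774,-0.136,0],
    [0.65,2,13,4,0.774,-0.136,0],
    [0.65,2,13,4,0.774,-0.136,0],
    [0.65,2,13,4,0.774,-0.136,0],
    [0.65,2,13,4,0.774,-0.136,0],
    [0.65,2,13,4,0.774,-0.136,0],
    [0.65,2,13,4,0.774,-0.136,0]
  ]
}}

```text
clock: 15.25
position: [0.5709, 0.0938, 0.1247]
ee_rot: [0.707, 0.596, 0.291, -0.247]
ft_force: [-0.4, 0.6, -1.7]
grip_width: 0.59
grasp_force: 63.5
```

```bash
python3 -c "
from h import *
st()
go((.57,.08,.038),-10,45)"
```

```text
t 15.25 tcp [0.5709 0.0938 0.1247] z [[0.986, -0.168, -0.002], [0.117, 0.695, -0.709]] j [ 1.07  0.6  -1.06  1.8  -0.32  0.99  0.12] f [-0.4  0.6 -1.7] w 0.59 63.531657457351685
row [1.0, -1.0, -100.0, 0.003, -0.003, -0.006] n>=2.0
```

Request:
{"name": "step_arm", "arguments": {
  "moves": [
    [0.65,1,0,-50,0.003,0,-0.006],
    [0.65,1,0,-85,0.003,0,-0.006],
    [0.65,1,0,-97,0.003,0,-0.006],
    [0.65,1,0,-99,0.003,0,-0.006],
    [0.65,1,0,-99,0.003,0,-0.006],
    [0.65,1,0,-101,0.003,0,-0.006],
    [0.65,1,0,-101,0.003,0,-0.006]
  ]
}}

```text
clock: 15.95
position: [0.5726, 0.0911, 0.0237]
ee_rot: [0.709, 0.592, 0.293, -0.246]
ft_force: [0.2, -0.5, -1.2]
grip_width: 0.593
grasp_force: 63.4
```

```bash
python3 -c "
from h import *
st()"
```

```text
t 15.95 tcp [0.5726 0.0911 0.0237] z [[0.984, -0.179, -0.003], [0.125, 0.697, -0.706]] j [ 1.    0.76 -0.96  1.85 -0.25  0.83  0.19] f [ 0.2 -0.5 -1.2] w 0.593 63.409481048583984
```

Request:
{"name": "step_arm", "arguments": {
  "moves": [
    [0.65,0,0,-1,0,0,0],
    [0.65,0,0,-2,0,0,0],
    [0.5,0,0,-2,0,0,0],
    [0.3,0,0,-2,0,0,0],
    [0,0,0,-2,0,0,0],
    [0,0,0,-2,0,0,0],
    [0,-9,-49,48,0,0,0],
    [0,-17,-95,98,0,0,0],
    [0,-17,-95,130,0,0,0],
    [0,-17,-95,160,0,0,0]
  ]
}}

```text
clock: 16.95
position: [0.5548, -0.0067, 0.1839]
ee_rot: [0.711, 0.59, 0.293, -0.247]
ft_force: [1.1, -0.4, -0.0]
grip_width: 1.002
grasp_force: 0.0
```

Request:
{"name": "step_arm", "arguments": {
  "moves": [
    [0,0,0,50,0,0,0],
    [0,-20,50,60,-0.774,0.139,0],
    [0,-20,50,60,-0.774,0.139,0],
    [0,-20,50,60,-0.774,0.139,0],
    [0,-20,50,60,-0.774,0.139,0],
    [0,-20,50,60,-0.774,0.139,0],
    [0,-20,50,60,-0.774,0.139,0],
    [0,-20,50,60,-0.774,0.139,0]
  ]
}}

```text
clock: 17.75
position: [0.5346, 0.0498, 0.243]
ee_rot: [0.766, 0.642, -0.0, -0.001]
ft_force: [-0.2, -0.5, -0.0]
grip_width: 1.001
grasp_force: 0.0
```

```bash
python3 - <<'E'
from h import *
st()
c=snap('scene');b=snap('top')
cv2.imwrite('pics/m4.png',np.hstack([cv2.resize(c['image'][140:260,260:460],None,fx=2,fy=2),cv2.resize(b['image'][140:260,200:400],None,fx=2,fy=2)]))
I=b['image']
k=np.zeros(I.shape[:2],np.uint8); k[160:208,268:318]=(I.min(2)>150)[160:208,268:318]*255
for q in cv2.findContours(k,cv2.RETR_EXTERNAL,cv2.CHAIN_APPROX_NONE)[0]:
    if cv2.contourArea(q)>15:
        r=cv2.minAreaRect(q); print(r, onz(b,r[0],.068).round(4))
go((.4715,.2515,.16),92.5,0,False)
E
```

```text
t 17.75 tcp [0.5346 0.0498 0.243 ] z [[0.985, -0.175, -0.001], [-0.001, 0.001, -1.0]] j [ 0.73  0.26 -1.06  1.58  0.23  1.43 -0.52] f [-0.2 -0.5 -0. ] w 1.001 0.0
row [-63.0, 205.0, -82.0, 0.0, -0.004, 1.796] n>=12.0
```

View pics/m4.png

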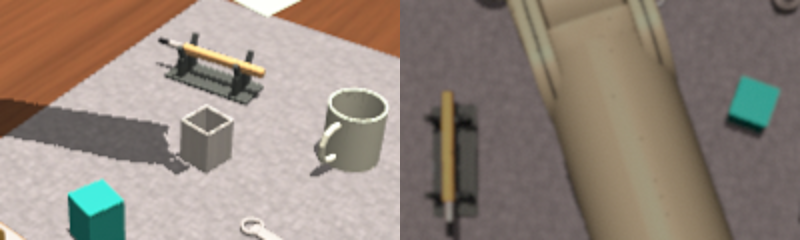

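The pot stands mouth-up at crop (207,115) with its opening visible, and the hand is clear of it. Next is the brush.

Request:
{"name": "step_arm", "arguments": {
  "moves": [
    [0,-63,205,-40,0,0,1.796],
    [0,-63,205,-40,0,0,1.796],
    [0,-63,205,-40,0,0,1.796],
    [0,-63,205,-40,0,0,1.796],
    [0,-63,205,-40,0,0,1.796],
    [0,-63,205,-40,0,0,1.796],
    [0,-63,205,-40,0,0,1.796],
    [0,-63,205,-82,0,0,1.796],
    [0,-63,205,-82,0,0,1.796],
    [0,-63,205,-82,0,0,1.796]
  ]
}}

```text
clock: 18.85
position: [0.472, 0.2488, 0.1591]
ee_rot: [0.125, 0.992, -0.001, -0.002]
ft_force: [0.2, -0.1, 1.4]
grip_width: 1.0
grasp_force: 0.0
```

Request:
{"name": "step_arm", "arguments": {
  "moves": [
    [0,0,0,0,0,0,0.3],
    [0,0,0,0,0,0,0.3]
  ]
}}

```text
clock: 19.05
position: [0.4725, 0.2492, 0.16]
ee_rot: [-0.025, 1.0, -0.001, -0.001]
ft_force: [0.3, -0.8, 0.5]
grip_width: 1.003
grasp_force: 0.0
```

```bash
python3 -c "
from h import *
st()
go((.4715,.2517,.08),92.5,0,False)
go((.4715,.2517,.047),92.5,0)"
```

```text
t 19.05 tcp [0.4725 0.2492 0.16  ] z [[-0.049, 0.999, -0.001], [-0.003, -0.001, -1.0]] j [ 0.52  0.53 -1.4   1.7   0.53  1.37  0.65] f [ 0.3 -0.8  0.5] w 1.003 0.0
row [-1.0, 3.0, -80.0, 0.001, -0.003, -0.006] n>=1.6
row [-1.0, 3.0, -132.0, 0.001, -0.003, -0.006] n>=2.6
```

Request:
{"name": "step_arm", "arguments": {
  "moves": [
    [0,-1,2,-50,0,0,0],
    [0,-1,2,-95,0,0,0],
    [0,-1,2,-120,0,0,0],
    [0,-1,2,-132,0,0,0],
    [0,-1,2,-132,0,0,0],
    [0,-1,2,-132,0,0,0]
  ]
}}

```text
clock: 19.65
position: [0.4718, 0.2532, 0.0298]
ee_rot: [-0.023, 1.0, -0.0, -0.0]
ft_force: [0.9, 0.4, 0.4]
grip_width: 0.999
grasp_force: 0.0
```

```bash
python3 -c "
from h import *
st()
go((.4715,.2517,.047),92.5,0)"
```

```text
t 19.65 tcp [0.4718 0.2532 0.0298] z [[-0.046, 0.999, -0.001], [0.0, -0.001, -1.0]] j [ 0.4   0.66 -1.24  1.84  0.68  1.16  0.54] f [0.9 0.4 0.4] w 0.999 0.0
row [-0.0, -1.0, -2.0, 0.001, 0.0, -0.002] n>=0.0
```

Request:
{"name": "step_arm", "arguments": {
  "moves": [
    [0.95,0,-1,-2,0,0,0],
    [0.95,0,-1,-2,0,0,0],
    [0.95,0,-1,-2,0,0,0],
    [0.95,0,-1,-2,0,0,0],
    [0.95,0,-1,-2,0,0,0],
    [0.95,0,-1,-2,0,0,0],
    [0.95,0,-1,-2,0,0,0],
    [0.95,0,-1,-2,0,0,0],
    [0.95,0,-1,-2,0,0,0],
    [0.95,0,-1,-2,0,0,0]
  ],
  "grip_force": 60
}}

```text
clock: 20.65
position: [0.4709, 0.2523, 0.0266]
ee_rot: [-0.024, 1.0, -0.001, -0.0]
ft_force: [-0.5, 0.9, -0.2]
grip_width: 0.054
grasp_force: 0.0
```

```bash
python3 -c "
from h import *
st()"
```

```text
t 20.65 tcp [0.4709 0.2523 0.0266] z [[-0.047, 0.999, -0.002], [-0.001, -0.002, -1.0]] j [ 0.4   0.66 -1.24  1.84  0.69  1.16  0.54] f [-0.5  0.9 -0.2] w 0.054 0.0
```

The fingers closed on nothing, so I'll look.

```bash
python3 - <<'E'
from h import *
c=snap('scene');b=snap('top')
cv2.imwrite('pics/m5.png',np.hstack([cv2.resize(c['image'][120:220,300:425],None,fx=3,fy=3,interpolation=2),cv2.resize(b['image'][170:270,180:305],None,fx=3,fy=3,interpolation=2)]))
print(proj(c,[[.471,.252,.054],[.55,.252,.054]]),proj(b,[[.471,.252,.054]]))
E
```

```text
[[366.61671285 166.39971895]
 [388.26344864 174.37003927]] [[223.35938529 217.81380745]]
```

View pics/m5.png

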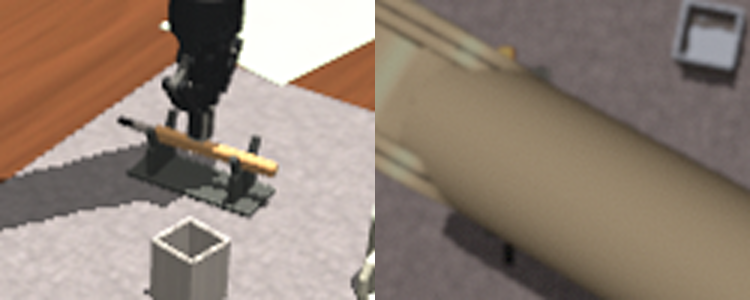

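The brush still lies in the stand: handle end at scene (392,176), tip at (340,160), both unmoved. The fingers shut on its far side. I'll triangulate before retrying.

```bash
python3 - <<'E'
from h import *
s=cv2.imread('pics/s1.png');t=cv2.imread('pics/t1.png')
a=load('scene');b=load('top')
def pts(I,box):
    x0,y0,x1,y1=box;h=cv2.cvtColor(I,cv2.COLOR_BGR2HSV).astype(int)
    m=(h[...,0]>8)&(h[...,0]<30)&(h[...,1]>100)&(h[...,2]>110)
    y,x=np.nonzero(m[y0:y1,x0:x1]); P=np.c_[x+x0,y+y0].astype(float); c=P.mean(0); u=np.linalg.svd(P-c)[2][0]
    q=(P-c)@u; return c,c+u*q.min(),c+u*q.max(),len(P)
A=pts(s,(335,145,400,190));B=pts(t,(210,175,245,265)); print(A,B)
print('cen',tri(a,A[0],b,B[0]))
for i,j in((1,1),(1,2),(2,1),(2,2)): print(i,j,tri(a,A[i],b,B[j]))
s0=manip.get_obs(); p=s0['position']; print(proj(a,[p,p+[0,0,.05]]),proj(b,[p+[0,0,.2]]))
# check gripper tips in scene
I=a['image']; cv2.imwrite('pics/m6.png',cv2.resize(I[90:190,325:425],None,fx=6,fy=6,interpolation=2))
E
```

```text
(array([357.18483412, 159.06635071]), array([333.94228346, 147.04503688]), array([391.18119943, 176.64966084]), 211) (array([223.47204969, 212.64906832]), array([223.46816501, 185.99964022]), array([223.47603659, 239.99978484]), 322)
cen (array([0.46673269, 0.23273272, 0.09304179]), np.float64(0.03400422363488034))
1 1 (array([0.48074227, 0.17686595, 0.18475969]), np.float64(0.13958338354074085))
1 2 (array([0.39314086, 0.2207024 , 0.11741377]), np.float64(0.04470316620000165))
2 1 (array([0.5566295 , 0.25788583, 0.04489866]), np.float64(0.0017483823573231046))
2 2 (array([ 0.4685108 ,  0.29927777, -0.01853651]), np.float64(0.12104091405819045))
[[366.27869509 173.6638424 ]
 [366.95271299 160.1554526 ]] [[207.76463308 209.27293333]]
```

View pics/m6.png

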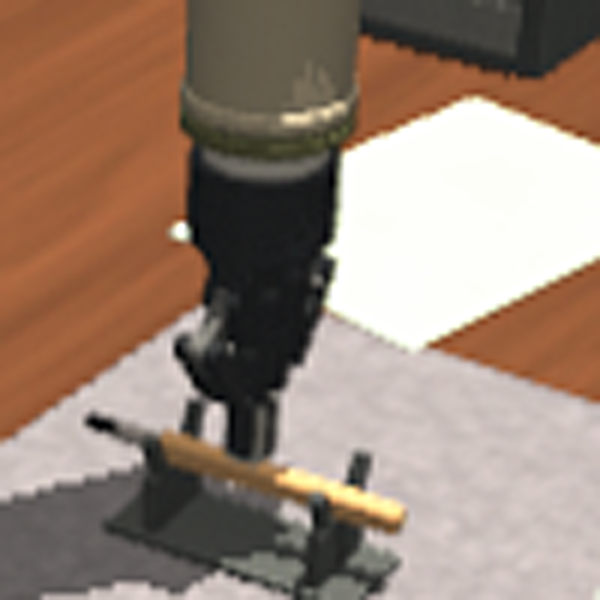

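```bash
python3 - <<'E'
from h import *
a=load('scene');s=cv2.imread('pics/s1.png')
for x in (362,364,366,368,370): print(x,[(r,tuple(map(int,a['image'][r,x]))) for r in range(164,178)])
print('s1',[(r,tuple(map(int,s[r,366]))) for r in range(160,178)])
p=manip.get_obs()['position']
for y in(.235,.2525,.27):print(y,proj(a,[[p[0],y,.0266],[p[0],y,.04],[p[0],y,.054]]).round(1).tolist())
E
```

```text
362 [(164, (78, 86, 99)), (165, (70, 93, 112)), (166, (78, 111, 142)), (167, (61, 94, 126)), (168, (52, 80, 107)), (169, (57, 82, 107)), (170, (93, 100, 110)), (171, (98, 99, 104)), (172, (79, 80, 82)), (173, (59, 63, 61)), (174, (56, 60, 58)), (175, (57, 60, 58)), (176, (56, 60, 58)), (177, (55, 60, 58))]
364 [(164, (29, 27, 26)), (165, (31, 30, 29)), (166, (71, 82, 88)), (167, (74, 102, 129)), (168, (59, 91, 122)), (169, (51, 80, 108)), (170, (73, 95, 118)), (171, (91, 99, 109)), (172, (92, 92, 97)), (173, (81, 84, 86)), (174, (63, 67, 65)), (175, (56, 59, 58)), (176, (55, 59, 57)), (177, (56, 60, 58))]
366 [(164, (30, 30, 30)), (165, (29, 30, 30)), (166, (60, 63, 62)), (167, (78, 101, 123)), (168, (67, 98, 127)), (169, (53, 83, 110)), (170, (52, 83, 111)), (171, (71, 83, 100)), (172, (91, 91, 96)), (173, (91, 92, 96)), (174, (70, 73, 75)), (175, (56, 60, 57)), (176, (56, 60, 58)), (177, (55, 59, 57))]
368 [(164, (82, 89, 90)), (165, (78, 84, 85)), (166, (84, 90, 93)), (167, (84, 118, 153)), (168, (76, 119, 160)), (169, (60, 93, 124)), (170, (52, 81, 108)), (171, (57, 84, 109)), (1
[... 338 characters left out ...]
73, (90, 93, 100)), (174, (91, 90, 96)), (175, (87, 90, 92)), (176, (67, 72, 71)), (177, (53, 57, 56))]
s1 [(160, (189, 193, 205)), (161, (190, 194, 206)), (162, (186, 189, 200)), (163, (184, 186, 198)), (164, (180, 181, 191)), (165, (167, 192, 218)), (166, (161, 232, 254)), (167, (156, 238, 255)), (168, (109, 173, 230)), (169, (57, 90, 122)), (170, (45, 76, 104)), (171, (123, 132, 147)), (172, (177, 179, 192)), (173, (180, 183, 194)), (174, (140, 147, 150)), (175, (110, 118, 115)), (176, (108, 117, 114)), (177, (111, 119, 118))]
0.235 [[363.3, 176.1], [363.4, 172.5], [363.6, 168.7]]
0.2525 [[366.3, 173.7], [366.5, 170.1], [366.7, 166.3]]
0.27 [[369.3, 171.3], [369.5, 167.7], [369.7, 164.0]]
```

Request:
{"name": "step_arm", "arguments": {
  "moves": [
    [0.95,0,0,30,0,0,0],
    [0.95,0,0,60,0,0,0],
    [0.95,0,0,60,0,0,0],
    [0.95,0,0,60,0,0,0]
  ]
}}

```text
clock: 21.15
position: [0.4712, 0.2523, 0.0869]
ee_rot: [-0.023, 1.0, -0.001, 0.0]
ft_force: [0.9, 0.3, 0.7]
grip_width: 0.049
grasp_force: 0.0
```

```bash
python3 - <<'E'
from h import *
st(); a=snap('scene')
p=manip.get_obs()['position']; print(proj(a,[p,p+[0,.012,0],p-[0,.012,0]]).round(1).tolist())
cv2.imwrite('pics/m7.png',cv2.resize(a['image'][90:190,325:425],None,fx=6,fy=6,interpolation=2))
E
```

```text
t 21.15 tcp [0.4712 0.2523 0.0869] z [[-0.047, 0.999, -0.002], [0.0, -0.002, -1.0]] j [ 0.46  0.6  -1.32  1.79  0.61  1.25  0.59] f [0.9 0.3 0.7] w 0.049 0.0
[[367.0, 157.6], [369.1, 156.0], [364.9, 159.2]]
```

View pics/m7.png

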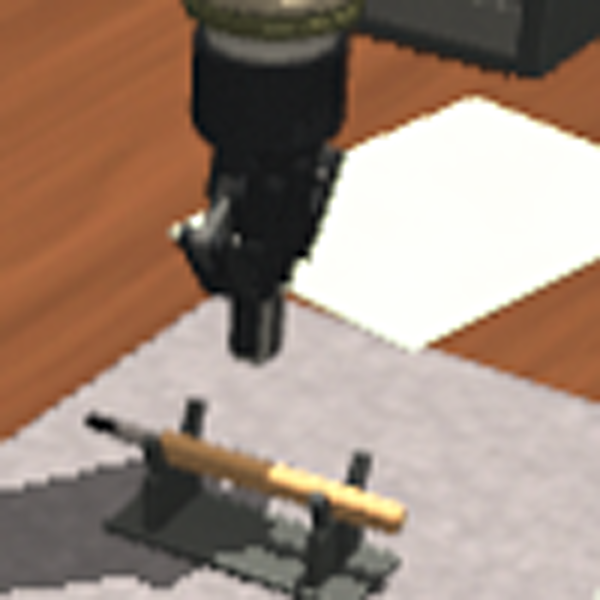

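```bash
python3 - <<'E'
from h import *
a=load('scene'); p=manip.get_obs()['position']
I=a['image'].astype(int).sum(2)
print([(x,next(r for r in range(165,130,-1) if I[r,x]<200)) for x in range(363,373)])
for dz in(0,.02,.03,.035,.04):
    print(dz,proj(a,[p+[sx*.011,sy*.015,dz] for sx in(-1,1) for sy in(-1,1)]).round(1).tolist())
E
```

```text
[(363, 147), (364, 148), (365, 149), (366, 149), (367, 149), (368, 147), (369, 140), (370, 148), (371, 146), (372, 136)]
0 [[361.4, 158.5], [366.7, 154.5], [367.4, 160.6], [372.6, 156.6]]
0.02 [[361.6, 152.9], [366.9, 149.0], [367.6, 155.0], [372.9, 151.0]]
0.03 [[361.7, 150.0], [367.1, 146.2], [367.8, 152.2], [373.1, 148.2]]
0.035 [[361.8, 148.6], [367.1, 144.7], [367.9, 150.7], [373.2, 146.8]]
0.04 [[361.9, 147.2], [367.2, 143.3], [367.9, 149.3], [373.2, 145.4]]
```

The picture shows the shut fingertips at scene (367,149), but the reported TCP projects to about (367,158). So the real tips sit about 34 mm behind the TCP along the tool axis, which explains the miss. I'll grip lower and watch the force.

Request:
{"name": "step_arm", "arguments": {
  "moves": [
    [0.4,0,0,0,0,0,0],
    [0.4,0,0,0,0,0,0],
    [0.4,0,0,0,0,0,0],
    [0.4,0,0,-40,0,0,0],
    [0.4,0,0,-70,0,0,0],
    [0.4,0,0,-85,0,0,0],
    [0.4,0,0,-91,0,0,0],
    [0.4,0,0,-91,0,0,0]
  ]
}}

```text
clock: 22.0
position: [0.4708, 0.2526, -0.0042]
ee_rot: [-0.024, 1.0, -0.001, -0.001]
ft_force: [-0.1, 0.8, 0.6]
grip_width: 0.598
grasp_force: 0.0
```

Request:
{"name": "step_arm", "arguments": {
  "moves": [
    [0.95,0,0,0,0,0,0],
    [0.95,0,0,0,0,0,0],
    [0.95,0,0,0,0,0,0],
    [0.95,0,0,0,0,0,0],
    [0.95,0,0,0,0,0,0],
    [0.95,0,0,0,0,0,0]
  ]
}}

```text
clock: 22.6
position: [0.4716, 0.2527, -0.0032]
ee_rot: [-0.024, 1.0, -0.001, 0.0]
ft_force: [-1.3, 0.4, 7.2]
grip_width: 0.153
grasp_force: 58.7
```

```bash
python3 - <<'E'
from h import *
st()
E
```

```text
t 22.6 tcp [ 0.4716  0.2527 -0.0032] z [[-0.047, 0.999, -0.001], [0.001, -0.001, -1.0]] j [ 0.37  0.69 -1.2   1.86  0.73  1.11  0.52] f [-1.3  0.4  7.2] w 0.153 58.741639852523804
```

Gripped: opening 0.153 (13 mm), grip force 59 N. Now I'll lift and compute the dip.

Request:
{"name": "step_arm", "arguments": {
  "moves": [
    [0.95,0,0,15,0,0,0],
    [0.95,0,0,40,0,0,0],
    [0.95,0,0,85,0,0,0],
    [0.95,0,0,130,0,0,0],
    [0.95,0,0,160,0,0,0],
    [0.95,0,0,160,0,0,0]
  ]
}}

```text
clock: 23.2
position: [0.4723, 0.254, 0.1606]
ee_rot: [-0.024, 1.0, 0.0, 0.002]
ft_force: [0.4, -0.1, -1.4]
grip_width: 0.153
grasp_force: 58.7
```

```bash
cat >> h.py <<'E'
TIP=np.array([.1057,0,-.0507])
def gotip(P,yaw,tilt):
    T=ori(yaw,tilt); go(np.array(P)-T.apply(TIP),yaw,tilt,False)
def tip():
    s=manip.get_obs(); print('tip',(s['position']+R.from_quat(s['ee_rot']).apply(TIP)).round(4))
E
python3 - <<'E'
from h import *
st();tip()
b=snap('top','t6.png');I=b['image']
k=np.zeros(I.shape[:2],np.uint8); B=(slice(160,212),slice(268,318)); k[B]=(I.min(2)>140)[B]*255
for q in cv2.findContours(k,cv2.RETR_EXTERNAL,cv2.CHAIN_APPROX_NONE)[0]:
    if cv2.contourArea(q)>15:
        r=cv2.minAreaRect(q); P=[onz(b,p,.068) for p in cv2.boxPoints(r)]; print(r, np.mean(P,0).round(4),cv2.contourArea(q))
        e=P[1]-P[0]; print(np.linalg.norm(e),np.linalg.norm(P[2]-P[1]),np.degrees(np.arctan2(e[1],e[0])))
go((.57,.02,.22),-10,0,False)
E
```

```text
t 23.2 tcp [0.4723 0.254  0.1606] z [[-0.047, 0.999, 0.0], [0.005, 0.001, -1.0]] j [ 0.51  0.52 -1.39  1.71  0.53  1.36  0.65] f [ 0.4 -0.1 -1.4] w 0.153 58.71470332145691
tip [0.3664 0.249  0.2108]
((292.0135192871094, 184.91891479492188), (14.79590892791748, 10.685934066772461), 9.462322235107422) [0.5577 0.076  0.068 ] 132.5
0.027914025446401036 0.038259723983837514 -7.748544644052913
row [98.0, -233.0, 62.0, 0.003, 0.001, -1.792] n>=12.0
```

I've used all ten picture views, so I'll measure the pot rim numerically from here.

```bash
python3 - <<'E'
from h import *
b=load('top');I=b['image'].min(2)
for r in range(168,202): print(r,' '.join('%3d'%v for v in I[r,276:310]))
E
```

```text
168  98  99  98  96 100 101 104 110 107 106 104 103 100  99 100  98  98  99  99  97 101 100  98  98  98  99  99 104 103 105 103 104 102  98
169  98  98  99  95  99 103 113 126 129 125 119 117 112 107 105 104 103 104 101  99 101  99 101  99 100  97 104 103 102 100 101 103 101  98
170  98  95  95  96  97 103 119 139 138 130 128 126 126 124 124 121 118 113 111 109 104 104 103 101  99 101 101 102 101 100 100 102 101  98
171  98  96  95  97  97 105 125 135 119 103 100 111 118 127 128 127 126 126 127 126 122 117 116 114 109 105 102  96  98 101 101 101  98 100
172 100  97  95  95  99 110 127 124  93  62  56  72  80  88  97 100 105 117 126 131 128 124 130 129 127 122 113 104  98  99 100 100 101  98
173  97  95  95  97  97 114 131 117  77  42  35  37  42  43  49  56  65  77  91  98  98 105 117 127 130 132 125 109 100 101 102 102 101 102
174  97  94  94  97 102 117 131 110  69  41  41  47  49  46  41  38  37  40  44  52  54  65  77  89 103 124 120 105 100 103 105 102 103 103
175  96  97  96  98 102 120 130 104  59  42  61  71  79  75  63  55  46  40  37  36  41  36  37  49  84 114 109  93  96 
[... 2959 characters left out ...]

197  99  97  97 100 102 102  98  97  95  93  86  77  73  73  64  55  52  53  51  54  53  51  46  59  84  99 101 101 100 101 103 100  99  99
198  98  94  93  98 102 104 101 102 103 103  99  95  93  93  81  72  71  73  74  74  74  68  62  67  89 102  99 102 100  97 100  99  97  99
199  94  95  93  97 100 102 101 101 102 101 104 100  99 100  95  90  91  92  94  95  95  89  80  78  91 100 100  95  97  96  98  96  98  99
200  96  95  94  95 100 100 100 101 100 102  99  99  96  96  96  96  97  98  99 100 103 102  99  97  99 101  99  97  98  96  95  98  97 100
201  97  97  97  97 100  98 100 102 100 102 100  97  96  97  95  95  99 100 100 105 105 105 102 103 103 103  97  97  97  96  93  97  97 100
```

Request:
{"name": "step_arm", "arguments": {
  "moves": [
    [0.95,98,-233,62,0,0,-1.792],
    [0.95,98,-233,62,0,0,-1.792],
    [0.95,98,-233,62,0,0,-1.792],
    [0.95,98,-233,62,0,0,-1.792],
    [0.95,98,-233,62,0,0,-1.792],
    [0.95,98,-233,62,0,0,-1.792],
    [0.95,98,-233,62,0,0,-1.792],
    [0.95,98,-233,62,0,0,-1.792],
    [0.95,98,-233,62,0,0,-1.792],
    [0.95,98,-233,62,0,0,-1.792]
  ]
}}

```text
clock: 24.25
position: [0.5682, 0.0192, 0.2167]
ee_rot: [0.666, 0.746, -0.001, -0.002]
ft_force: [-0.3, 0.3, 0.4]
grip_width: 0.152
grasp_force: 58.8
```

```bash
python3 - <<'E'
from h import *
b=load('top'); m=onz(b,(290.6,180.7),.068); print(m)
st();tip()
w=np.radians(80); d=np.array([np.cos(w),np.sin(w),0])
for z,o in((.13,-.04),(.085,-.012),(.03,.012)):
    P=m+d*o; P[2]=z; print(P.round(4)); gotip(P,-10,-58)
E
```

```text
[0.56869494 0.07987734 0.068     ]
t 24.25 tcp [0.5682 0.0192 0.2167] z [[0.994, 0.112, -0.004], [-0.004, 0.001, -1.0]] j [ 0.74  0.39 -1.08  1.54  0.34  1.42 -0.25] f [-0.3  0.3  0.4] w 0.152 58.75443756580353
tip [0.5566 0.1242 0.2675]
[0.5617 0.0405 0.13  ]
row [-24.0, -76.0, -24.0, -1.016, 0.028, -0.26] n>=7.0
[0.5666 0.0681 0.085 ]
row [-19.0, -49.0, -69.0, -1.016, 0.028, -0.26] n>=7.0
[0.5708 0.0917 0.03  ]
row [-15.0, -25.0, -124.0, -1.016, 0.028, -0.26] n>=7.0
```

Request:
{"name": "step_arm", "arguments": {
  "moves": [
    [0.95,-24,-76,0,-1.016,0.028,-0.26],
    [0.95,-24,-76,0,-1.016,0.028,-0.26],
    [0.95,-24,-76,0,-1.016,0.028,-0.26],
    [0.95,-24,-76,0,-1.016,0.028,-0.26],
    [0.95,-24,-76,0,-1.016,0.028,-0.26],
    [0.95,-24,-76,0,-1.016,0.028,-0.26],
    [0.95,-24,-76,0,-1.016,0.028,-0.26],
    [0.95,-24,-76,0,-1.016,0.028,-0.26],
    [0.95,-24,-76,0,-1.016,0.028,-0.26],
    [0.95,-24,-76,0,-1.016,0.028,-0.26]
  ]
}}

```text
clock: 25.25
position: [0.545, -0.0575, 0.2185]
ee_rot: [0.669, 0.564, -0.371, 0.311]
ft_force: [0.7, -0.6, 0.7]
grip_width: 0.151
grasp_force: 58.8
```

```bash
python3 - <<'E'
from h import *
m=np.array([.5687,.0799,0]); st();tip()
w=np.radians(80); d=np.array([np.cos(w),np.sin(w),0])
for z,o in((.13,-.026),(.085,-.012),(.03,.012)):
    P=m+d*o; P[2]=z; print(P.round(4)); gotip(P,-10,-58)
c=snap('scene')
p=manip.get_obs(); T=p['position']+R.from_quat(p['ee_rot']).apply(TIP); u,v=proj(c,T)[0].round().astype(int); print(u,v)
I=c['image'].min(2)
for r in range(v-12,v+10): print(r,' '.join('%3d'%x for x in I[r,u-14:u+14]))
E
```

```text
t 25.25 tcp [ 0.545  -0.0575  0.2185] z [[0.985, -0.17, -0.002], [-0.146, -0.834, -0.532]] j [ 0.08  0.64 -0.77  1.52  1.04  2.01 -0.93] f [ 0.7 -0.6  0.7] w 0.151 58.822744488716125
tip [0.5618 0.0402 0.156 ]
[0.5642 0.0543 0.13  ]
row [2.0, 14.0, -26.0, -0.003, -0.002, -0.003] n>=0.6
[0.5666 0.0681 0.085 ]
row [4.0, 28.0, -71.0, -0.003, -0.002, -0.003] n>=1.5
[0.5708 0.0917 0.03  ]
row [9.0, 52.0, -126.0, -0.003, -0.002, -0.003] n>=2.7
353 178
166 126 163  35  46  53  52  50  48  78 158  56  32  49  92 130 108  81  45  43 104 202 199 193 191 195 200 198 194
167 174 184  82  39  49  52  51  50  57  88  54  31  40  52  92  69  41  41  46 105 201 194 190 194 200 203 202 198
168 191 192 166  91  42  52  52  49  50  55  79  35  38  45  51  43  44  43  46 106 203 195 191 192 194 199 199 197
169 192 199 199 167  30  45  52  51  50  62  78  51  70  45  45  44  45  43  48 105 199 193 193 193 193 195 190 188
170 191 195 197 193 122  61  44  49  57  76  78  52  57  42  46  46  45  43  46 104 194 188 189 191 192 189 186 186
171 190 195 196 197 182 161  92  54  73  81  80  65  38  41  45  45  4
[... 1201 characters left out ...]
  58
182 137 139 141 139 139 138 140 143 144 146 146 120 120  80  63  42  48  44  48  54  62  58  60  60  59  57  57  57
183  85  85  86  86  88  90  88  88  86  86  89  92  96  97  88  81  80  61  43  43  43  48  56  60  60  59  59  59
184  87  88  90  93  95  96  93  89  90  91  94  98  97  94  92  96  95  86  79  79  64  45  45  45  50  57  61  59
185  95  94  95  94  95  95  95  93  93  96  96  96  97  96  95  95  95  95  96  96  90  82  80  64  46  43  47  53
186  99  97  95  95  97  98  99  97  97  95  93  94  95  95  95  94  95  95  96  96  96  96  97  89  80  74  63  47
187 100  97  94  95  97  99 101  99  94  94  97  97  97  95  93  93  94  96  97  93  91  92  94  94  94  93  90  83
```

The bristle tip is imaged at (352,178) and predicted at (353,178), so the tip model is good. Dipping now.

Request:
{"name": "step_arm", "arguments": {
  "moves": [
    [0.95,2,14,-26,0,0,0],
    [0.95,4,28,-50,0,0,0],
    [0.95,4,28,-71,0,0,0],
    [0.95,4,28,-71,0,0,0],
    [0.95,6,40,-98,0,0,0],
    [0.95,9,52,-126,0,0,0],
    [0.95,9,52,-126,0,0,0],
    [0.95,9,52,-126,0,0,0]
  ]
}}

```text
clock: 26.1
position: [0.5542, -0.0055, 0.0931]
ee_rot: [0.669, 0.564, -0.372, 0.311]
ft_force: [0.1, -0.1, -0.2]
grip_width: 0.15
grasp_force: 58.8
```

```bash
python3 - <<'E'
from h import *
st();tip()
E
```

```text
t 26.1 tcp [ 0.5542 -0.0055  0.0931] z [[0.985, -0.17, -0.003], [-0.146, -0.835, -0.53]] j [-0.04  0.86 -0.73  1.49  1.06  1.96 -1.12] f [ 0.1 -0.1 -0.2] w 0.15 58.833138942718506
tip [0.5709 0.0921 0.0303]
```

Request:
{"name": "step_arm", "arguments": {
  "moves": [
    [0.95,-2,-12,28,0,0,0],
    [0.95,-5,-24,55,0,0,0],
    [0.95,-5,-24,55,0,0,0],
    [0.95,-7,-38,100,0,0,0],
    [0.95,-9,-52,145,0,0,0],
    [0.95,-9,-80,160,0,0,0],
    [0.95,-9,-80,160,0,0,0]
  ]
}}

```text
clock: 26.8
position: [0.5451, -0.0884, 0.2564]
ee_rot: [0.671, 0.561, -0.371, 0.313]
ft_force: [0.3, -0.3, -0.1]
grip_width: 0.153
grasp_force: 58.8
```

```bash
python3 - <<'E'
from h import *
a=load('scene');b=load('top'); s=cv2.imread('pics/s1.png');t=cv2.imread('pics/t1.png')
for n,c,I,(x0,y0,x1,y1) in(('top',b,t,(411,229,432,248)),('scene',a,s,(228,238,258,264))):
    h=cv2.cvtColor(I,cv2.COLOR_BGR2HSV); 
    print(n); 
    for r in range(y0,y1): print(r,' '.join('%3d'%v for v in h[r,x0:x1,2]))
print(proj(b,[.427,-.257,.06]),proj(a,[.427,-.257,.06]))
st();tip()
gotip((.427,-.257,.14),-45,-58);gotip((.427,-.257,.0624),-45,-58)
E
```

```text
top
229 168 167 163 162 161 159 161 154 129 122 140 150 149 155 164 168 167 167 167 167 167
230 164 155 149 152 156 153 154 153 141 137 146 147 144 151 159 165 167 166 166 165 167
231 158 136 124 145 159 161 162 163 159 155 154 149 149 152 155 160 165 164 164 163 165
232 148 108 105 146 164 166 164 165 166 164 162 161 159 161 162 163 164 163 163 161 165
233 128  84  99 145 164 166 166 165 165 166 166 165 165 165 166 165 166 165 164 163 164
234 120  79 103 148 165 166 166 166 166 166 166 166 165 165 166 166 166 165 165 164 164
235 120  80 108 149 164 166 166 166 165 165 163 160 163 165 164 166 164 165 165 162 162
236 119  87 117 153 165 164 166 165 163 156 147 143 152 162 165 165 166 164 164 160 161
237 117  93 129 158 166 167 166 166 157 138 112 111 131 155 164 165 166 165 160 156 159
238 117 101 140 161 166 164 166 166 158 134 104  97 125 153 164 165 165 164 161 153 157
239 116 106 144 164 166 166 164 166 161 148 131 129 143 159 163 165 165 165 162 155 159
240 116 105 146 164 166 166 165 164 166 162 157 157 161 165 164 165 165 165 162 155 160
241 115 104 145 166 166 167 165 166 165 
[... 3487 characters left out ...]
17 119 186 238 242 253 252 227 120 152 190 193 124 117 120 134 207 236
262 210 242 251 248 247 247 247 248 249 250 232 226 143 168 245 252 249 248 249 251 227 147 155 154 116 119 120 117 131 186
263 178 163 228 250 248 246 247 247 247 249 250 250 235 238 249 248 247 247 247 249 250 165 116 132 120 120 122 119  91 116
[[421.21910839 238.05521709]] [[240.37925051 245.50083172]]
t 26.8 tcp [ 0.5451 -0.0884  0.2564] z [[0.985, -0.175, 0.004], [-0.146, -0.836, -0.529]] j [ 0.1   0.56 -0.73  1.53  1.04  2.   -0.84] f [ 0.3 -0.3 -0.1] w 0.153 58.835222125053406
tip [0.5626 0.009  0.1935]
row [-188.0, -239.0, -54.0, 0.002, 0.003, -0.61] n>=6.2
row [-188.0, -239.0, -131.0, 0.002, 0.003, -0.61] n>=6.6
```

Request:
{"name": "step_arm", "arguments": {
  "moves": [
    [0.95,-188,-239,0,0,0,-0.61],
    [0.95,-188,-239,0,0,0,-0.61],
    [0.95,-188,-239,0,0,0,-0.61],
    [0.95,-188,-239,0,0,0,-0.61],
    [0.95,-188,-239,0,0,0,-0.61],
    [0.95,-188,-239,0,0,0,-0.61],
    [0.95,-188,-239,0,0,0,-0.61],
    [0.95,-188,-239,-54,0,0,-0.61],
    [0.95,-188,-239,-54,0,0,-0.61],
    [0.95,-188,-239,-54,0,0,-0.61]
  ]
}}

```text
clock: 27.8
position: [0.3566, -0.3233, 0.1979]
ee_rot: [0.806, 0.338, -0.449, 0.185]
ft_force: [-0.3, 0.1, 0.3]
grip_width: 0.152
grasp_force: 58.8
```

```bash
python3 - <<'E'
from h import *
st();tip()
a=load('scene');b=load('top')
print(onz(b,(421.5,237.6),.06),onz(a,(241,246),.06),tri(a,(241,246),b,(421.5,237.6)))
gotip((.4275,-.2575,.075),-45,-58);gotip((.4275,-.2575,.0624),-45,-58)
c=snap('scene')
p=manip.get_obs(); T=p['position']+R.from_quat(p['ee_rot']).apply(TIP); u,v=proj(c,T)[0].round().astype(int); print(u,v)
I=c['image'].min(2)
for r in range(v-10,v+8): print(r,' '.join('%3d'%x for x in I[r,u-14:u+12]))
E
```

```text
t 27.8 tcp [ 0.3566 -0.3233  0.1979] z [[0.711, -0.703, -0.006], [-0.599, -0.602, -0.529]] j [ 0.47  0.46 -0.47  1.73  0.84  1.84 -0.96] f [-0.3  0.1  0.3] w 0.152 58.84551286697388
tip [ 0.4259 -0.2527  0.135 ]
[ 0.42817568 -0.25772805  0.06      ] [ 0.42960419 -0.25740387  0.06      ] (array([ 0.4286259 , -0.25738847,  0.05943376]), np.float64(0.0012085377573343176))
row [1.0, -4.0, -60.0, -0.003, -0.005, -0.006] n>=1.2
row [1.0, -4.0, -73.0, -0.003, -0.005, -0.006] n>=1.5
238 221
211  90  85  86  92  96  85  45  26  27  29  29  29  30  32  32  32  30  32  31  30  32  29  30  31  31  30
212  62  85  84  87  92  95  83  47  28  29  30  31  31  32  32  31  30  30  31  30  30  31  31  30  29  29
213  36  63  83  84  87  91  96  84  48  28  31  30  31  32  30  31  31  31  31  31  30  31  32  30  31  32
214  29  35  63  84  84  86  90  97  85  38  31  31  30  31  31  31  31  31  30  30  31  30  31  30  30  29
215  28  27  35  61  76  85  87  92  83  28  28  30  30  30  31  30  31  31  30  30  31  30  28  31  30  27
216  30  29  28  33  51  77  85  66  44  18  24  29  30  31  32  30  30 
[... 631 characters left out ...]
  29  27  28  44  70  89  97  93  90  89  90  91  91
223  58  59  60  59  50  50  28  30  29  30  29  30  28  27  30  56  84  92  95  94  91  90  92  92  92  93
224  59  59  59  59  60  59  50  51  49  27  28  26  24  29  56  87  95  92  93  93  90  91  92  93  92  93
225  59  59  59  59  59  59  60  60  56  45  42  25  53  82  88  95  91  91  91  91  90  91  91  92  94  94
226  58  59  59  60  59  58  56  56  53  50  56 104 163  90  91  90  89  88  87  89  91  91  92  93  94  94
227  59  59  59  59  58  57  52  50  58 110 160 178 206 173 172 161  83  85  86  88  90  91  92  95  94  94
228  60  59  58  56  54  52  48  57 113 169 187 190 199 204 204 196 168 162  84  85  86  87  90  94  94  94
```

Request:
{"name": "step_arm", "arguments": {
  "moves": [
    [0.95,2,-4,-40,-0.003,-0.005,-0.006],
    [0.95,2,-4,-62,-0.003,-0.005,-0.006],
    [0.95,2,-4,-67,-0.003,-0.005,-0.006],
    [0.95,2,-4,-67,-0.003,-0.005,-0.006]
  ]
}}

```text
clock: 28.25
position: [0.3596, -0.3275, 0.1317]
ee_rot: [0.809, 0.334, -0.447, 0.186]
ft_force: [-1.4, 0.7, 0.2]
grip_width: 0.15
grasp_force: 58.9
```

```bash
python3 - <<'E'
from h import *
st();tip()
c=snap('scene');snap('top')
p=manip.get_obs(); T=p['position']+R.from_quat(p['ee_rot']).apply(TIP); print(proj(c,T)); u,v=240,243
I=c['image'].max(2)
print('    ',' '.join('%3d'%x for x in range(u-14,u+14)))
for r in range(v-10,v+12): print(r,' '.join('%3d'%x for x in I[r,u-14:u+14]))
E
```

```text
t 28.25 tcp [ 0.3596 -0.3275  0.1317] z [[0.707, -0.707, 0.002], [-0.598, -0.6, -0.531]] j [ 0.46  0.56 -0.45  1.75  0.86  1.77 -1.05] f [-1.4  0.7  0.2] w 0.15 58.853198289871216
tip [ 0.4297 -0.2575  0.0691]
[[240.60859193 243.17417136]]
     226 227 228 229 230 231 232 233 234 235 236 237 238 239 240 241 242 243 244 245 246 247 248 249 250 251 252 253
233 103  95  94  98 105 135 176 213 211 209 206 204 212 209 203 204 184 209 162  85  89  93  95  97  98 101 101  99
234 166  96  88  93  98 103 121 173 212 208 208 209 211 211 210 213 209 203 200 174 163  86  93  97 100 101  98  94
235 203 174  97  87  93  98 102 119 174 216 205 200 204 208 209 208 207 205 202 203 197 163 161 160  91  95  92  91
236 206 200 163 117  87  92  97 102 122 177 208 201 202 208 209 202 202 204 198 197 196 195 196 192 164 164  89  93
237 206 200 197 178 120  85  92  97 103 123 177 214 204 206 207 203 203 204 200 200 200 202 205 204 206 210 179 183
238 208 204 202 204 182 118  84  92  97  89 100 177 218 209 208 210 208 205 203 205 208 207 204 208 210 212 208 207
239 204 202 201 205 209 188 119  81  66  42  24
[... 1108 characters left out ...]
 125
249 201 138  86  89  94 109 131 156 159 158 156 157 157 158 159 157 157 157 157 157 143 122 102  95 100  99  99 112
250 143  89  93  93  93 100 102 124 150 159 158 158 158 156 156 156 156 158 153 125 111  95  99  99 100 100 100 112
251  90  93  91  90  93 106 100 100 117 138 160 157 155 156 156 157 156 141 117  98 108 104  92 100  98 100 101 118
252  93  94  94  92  90 101 102 100  98 107 158 251 152 155 157 152 124 109  95 105 127 126 114  95  98  98  98 110
253  94  97  99  97 107 111 100 101 100  98 122 223 234 156 138 115  97  96 100 107 124 130 127 112  96  92  91 114
254  98 101 115 125 129 123  98 101 102 100  96 115 185 125 108  94  98 100 100  96 105 137 223 237 234 176 106 201
```

```bash
python3 - <<'E'
from h import *
b=load('top'); p=manip.get_obs(); T=p['position']+R.from_quat(p['ee_rot']).apply(TIP); print(proj(b,T)); u,v=421,238
I=b['image'].max(2)
print('    ',' '.join('%3d'%x for x in range(u-12,u+16)))
for r in range(v-9,v+16): print(r,' '.join('%3d'%x for x in I[r,u-12:u+16]))
a=load('scene')
print('scene dpx/10mm x,y,z',(proj(a,[[.4386,-.2574,.06],[.4286,-.2474,.06],[.4286,-.2574,.07]])-proj(a,[.4286,-.2574,.06])).round(2).tolist())
E
```

```text
[[422.23586007 236.52815827]]
     409 410 411 412 413 414 415 416 417 418 419 420 421 422 423 424 425 426 427 428 429 430 431 432 433 434 435 436
229 134 130 127 125 118 115 111 103  92  69  44  30  29  28  33  31  31  32  29  27  33  32  35  38  29  36  27  25
230 133 131 129 126 120 115 110 106  94  76  51  32  29  27  31  26  25  27  26  26  27  35  37  35  36  34  30  27
231 134 133 130 125 120 118 112 106 101  86  61  34  26  26  27  26  23  24  26  26  31  35  36  37  34  34  34  29
232 135 134 131 128 122 116 113 108 100  90  67  41  24  19  23  19  25  31  31  26  31  32  31  39  35  34  34  33
233 135 132 132 128 125 120 117 110 103  95  74  51  29  21  24  21  29  35  37  29  28  31  31  34  33  38  32  36
234 135 133 131 127 127 122 117 113 107  98  84  57  38  35  30  33  31  30  22  25  29  35  31  41  35  34  32  37
235 136 134 132 132 127 122 117 112 106 102  89  65  46  33  31  33  34  32  25  28  33  32  36  34  34  35  33  38
236 135 134 133 130 127 122 118 113 110 103  93  74  49  35  38  34  35  31  26  24  31  34  34  37  30  34  32  32
237 135 136 133 132 128 1
[... 1313 characters left out ...]
6  73  64  70  73  78  70  59  43  29  21  17  14  27
249 142 139 137 137 137 134 133 131 127 121 116 114 107 100  86  67  49  45  51  50  46  39  28  18  15  24  20  19
250 142 141 140 138 134 134 131 130 128 121 117 113 111 103  92  73  47  27  32  30  32  29  26  23  24  29  23  26
251 142 141 139 138 136 133 133 131 130 123 116 116 112 102  97  81  57  37  28  29  29  30  26  28  25  27  35  32
252 142 141 140 137 136 135 134 132 129 127 120 117 110 109 101  89  65  43  35  32  34  31  30  31  29  32  35  34
253 143 141 141 139 135 134 133 131 131 125 122 117 113 107 102  93  74  50  35  37  35  33  32  35  33  33  32  37
scene dpx/10mm x,y,z [[2.84, 1.59], [2.87, -2.13], [-0.48, -3.03]]
```

Request:
{"name": "step_arm", "arguments": {
  "moves": [
    [0.95,3,2.5,0,0,0,0],
    [0.95,3,2.5,-4,0,0,0],
    [0.95,3,2.5,-6,0,0,0],
    [0.95,3,2.5,-6,0,0,0]
  ]
}}

```text
clock: 28.75
position: [0.3618, -0.3252, 0.1245]
ee_rot: [0.809, 0.334, -0.447, 0.186]
ft_force: [0.0, 0.2, -0.6]
grip_width: 0.151
grasp_force: 58.9
```

Request:
{"name": "step_arm", "arguments": {
  "moves": [
    [0.95,0,0,-1,0,0,0],
    [0.95,0,0,-1,0,0,0]
  ]
}}

```text
clock: 28.95
position: [0.3618, -0.3252, 0.1236]
ee_rot: [0.809, 0.334, -0.447, 0.186]
ft_force: [-0.4, -1.3, -0.8]
grip_width: 0.156
grasp_force: 58.9
```

```bash
python3 - <<'E'
from h import *
st();tip()
c=snap('scene'); u,v=240,243
p=manip.get_obs(); T=p['position']+R.from_quat(p['ee_rot']).apply(TIP); print(proj(c,T))
I=c['image'].max(2)
print('    ',' '.join('%3d'%x for x in range(u-9,u+9)))
for r in range(v-6,v+8): print(r,' '.join('%3d'%x for x in I[r,u-9:u+9]))
E
```

```text
t 28.95 tcp [ 0.3618 -0.3252  0.1236] z [[0.707, -0.707, 0.002], [-0.599, -0.6, -0.531]] j [ 0.45  0.57 -0.45  1.75  0.86  1.76 -1.07] f [-0.4 -1.3 -0.8] w 0.156 58.85260283946991
tip [ 0.432  -0.2553  0.0609]
[[242.25750103 245.62611977]]
     231 232 233 234 235 236 237 238 239 240 241 242 243 244 245 246 247 248
237  91  98 102 106 147 198 211 203 206 207 203 202 204 200 200 200 202 206
238  85  91  97 101 108 145 177 214 207 207 210 208 205 203 205 208 207 204
239 117  84  90  95 102 103 137 223 214 212 212 202 173 190 207 211 208 202
240 186 145  82  90  95 101 101 161 220 214 205 184 152 165 181 204 204 207
241 207 197 142  83  90  82  44  62 157 199 176 162 156 156 159 177 193 210
242 203 209 193 137  86  36   9  16  60 130 143 161 158 158 155 158 174 192
243 202 200 202 190 174  81  11  14  16  40  90 146 160 158 156 157 159 166
244 203 199 200 203 192 147  58  14  15  18  36 114 162 158 158 158 158 157
245 203 198 167 178 166 162 137  94  17  18  28  94 163 159 158 159 157 157
246 199 184 150 157 157 160 162 146  91  31  33  76 148 159 158 157 157 156
247 183 163 156 158 159 158 159 160 143 102 114 137 153 158 158 157 157 158
248 144 158 162 160 158 157 157 157 158 149 154 161 159 157 157 158 156 131
249 108 131 156 160 157 157 157 158 159 159 158 157 157 157 157 144 122 102
250 100 103 123 150 158 158 158 157 156 157 157 156 158 154 125 110  96  98
```

Request:
{"name": "step_arm", "arguments": {
  "moves": [
    [0.95,0.5,0.5,-1,0,0,0],
    [0.95,0.5,0.5,-1,0,0,0],
    [0.95,0.5,0.5,-2,0,0,0],
    [0.95,0.5,0.5,-2,0,0,0]
  ]
}}

```text
clock: 29.4
position: [0.3623, -0.3247, 0.1216]
ee_rot: [0.809, 0.334, -0.447, 0.186]
ft_force: [0.2, -0.3, -0.1]
grip_width: 0.151
grasp_force: 58.9
```

Request:
{"name": "step_arm", "arguments": {
  "moves": [
    [0.95,0,0,-0.5,0,0,0],
    [0.95,0,0,-0.5,0,0,0]
  ]
}}

```text
clock: 29.6
position: [0.3623, -0.3248, 0.1214]
ee_rot: [0.809, 0.334, -0.447, 0.186]
ft_force: [-1.8, -0.1, 1.0]
grip_width: 0.152
grasp_force: 58.9
```

Request:
{"name": "step_arm", "arguments": {
  "moves": [
    [0.95,0,0,-0.5,0,0,0],
    [0.95,0,0,-0.5,0,0,0]
  ]
}}

```text
clock: 29.8
position: [0.3623, -0.3249, 0.121]
ee_rot: [0.809, 0.334, -0.447, 0.186]
ft_force: [-1.4, -0.6, 4.5]
grip_width: 0.148
grasp_force: 59.0
```

```bash
python3 - <<'E'
from h import *
st();tip()
c=snap('scene'); u,v=240,243
I=c['image'].max(2)
print('    ',' '.join('%3d'%x for x in range(u-9,u+9)))
for r in range(v-6,v+8): print(r,' '.join('%3d'%x for x in I[r,u-9:u+9]))
E
```

```text
t 29.8 tcp [ 0.3623 -0.3249  0.121 ] z [[0.706, -0.708, 0.002], [-0.599, -0.6, -0.53]] j [ 0.45  0.58 -0.45  1.74  0.86  1.76 -1.07] f [-1.4 -0.6  4.5] w 0.148 59.025723338127136
tip [ 0.4325 -0.255   0.0583]
     231 232 233 234 235 236 237 238 239 240 241 242 243 244 245 246 247 248
237  94  99 102 122 174 215 210 203 207 208 204 203 204 200 200 200 203 206
238  88  93  98 103 123 173 191 214 207 207 211 208 205 204 206 209 207 205
239 122  85  92  97 103 116 142 204 215 213 211 202 173 191 206 211 208 202
240 185 120  85  91  98 102 112 168 218 214 204 183 153 165 182 204 203 207
241 206 185 118  84  92  98 101  97 170 197 176 162 156 156 159 177 193 211
242 203 209 182 115  85  89  61  23  80 132 163 159 157 157 156 158 174 192
243 202 201 202 177 145  98  16  12  14  49 122 165 159 158 157 156 159 166
244 204 199 201 202 178 147  59  16  15  19  49 120 163 158 158 159 157 157
245 203 198 167 178 165 164 135  62  15  19  18  57 143 160 158 159 157 157
246 198 184 150 157 158 160 161 134  58  15  18  50 135 161 158 157 157 157
247 182 163 156 158 159 158 159 160 134  92  78 137 154 158 157 157 157 158
248 142 158 162 160 158 157 157 158 160 147 142 162 159 157 157 159 157 131
249 106 130 157 159 158 156 156 157 159 160 158 158 157 158 157 143 121 103
250 100 103 124 149 156 154 154 156 157 156 157 156 158 154 125 110  95  99
```

The brush touched at the oil hole: contact force 4.5 N, tip imaged at (241,246), hole at (241,246). Now I'll retreat and take the brush home.

Request:
{"name": "step_arm", "arguments": {
  "moves": [
    [0.95,0,0,30,0,0,0],
    [0.95,0,0,80,0,0,0],
    [0.95,0,0,100,0,0,0]
  ]
}}

```text
clock: 30.15
position: [0.3635, -0.3245, 0.2238]
ee_rot: [0.809, 0.334, -0.446, 0.187]
ft_force: [-0.1, 0.1, -0.8]
grip_width: 0.152
grasp_force: 58.9
```

```bash
python3 - <<'E'
from h import *
st()
go((.45,-.2,.22),-45,0,False)
E
```

```text
t 30.15 tcp [ 0.3635 -0.3245  0.2238] z [[0.707, -0.707, 0.005], [-0.596, -0.6, -0.533]] j [ 0.47  0.44 -0.47  1.69  0.84  1.87 -0.93] f [-0.1  0.1 -0.8] w 0.152 58.88060688972473
row [87.0, 125.0, -4.0, 0.717, -0.71, 0.003] n>=6.7
```

Request:
{"name": "step_arm", "arguments": {
  "moves": [
    [0.95,87,125,0,0.717,-0.71,0],
    [0.95,87,125,0,0.717,-0.71,0],
    [0.95,87,125,0,0.717,-0.71,0],
    [0.95,87,125,0,0.717,-0.71,0],
    [0.95,87,125,0,0.717,-0.71,0],
    [0.95,87,125,0,0.717,-0.71,0],
    [0.95,87,125,0,0.717,-0.71,0],
    [0.95,87,125,0,0.717,-0.71,0],
    [0.95,87,125,0,0.717,-0.71,0]
  ]
}}

```text
clock: 31.05
position: [0.4489, -0.2, 0.2206]
ee_rot: [0.924, 0.382, -0.002, -0.001]
ft_force: [0.4, 0.9, -0.2]
grip_width: 0.15
grasp_force: 58.8
```

Request:
{"name": "step_arm", "arguments": {
  "moves": [
    [0.95,20,220,0,0,0,1.2],
    [0.95,20,220,0,0,0,1.2],
    [0.95,20,220,0,0,0,1.2],
    [0.95,20,220,0,0,0,1.2],
    [0.95,20,220,0,0,0,1.2],
    [0.95,20,220,0,0,0,1.2],
    [0.95,20,220,0,0,0,1.2],
    [0.95,20,220,0,0,0,1.2],
    [0.95,20,220,0,0,0,1.2]
  ]
}}

```text
clock: 31.95
position: [0.4693, 0.0221, 0.2203]
ee_rot: [0.544, 0.839, -0.002, -0.001]
ft_force: [-0.4, 1.2, -0.8]
grip_width: 0.151
grasp_force: 58.8
```

```bash
python3 - <<'E'
from h import *
st()
go((.4712,.2527,.16),92.7,0,False)
E
```

```text
t 31.95 tcp [0.4693 0.0221 0.2203] z [[0.913, 0.409, -0.005], [-0.004, -0.003, -1.0]] j [ 0.63  0.02 -0.78  1.78  0.02  1.35  0.27] f [-0.4  1.2 -0.8] w 0.151 58.82234752178192
row [2.0, 231.0, -60.0, 0.005, -0.001, 1.197] n>=8.0
```

Request:
{"name": "step_arm", "arguments": {
  "moves": [
    [0.95,2,231,-30,0.005,0,1.197],
    [0.95,2,231,-30,0.005,0,1.197],
    [0.95,2,231,-30,0.005,0,1.197],
    [0.95,2,231,-30,0.005,0,1.197],
    [0.95,2,231,-30,0.005,0,1.197],
    [0.95,2,231,-30,0.005,0,1.197],
    [0.95,2,231,-60,0.005,0,1.197],
    [0.95,2,231,-60,0.005,0,1.197],
    [0.95,2,231,-60,0.005,0,1.197],
    [0.95,2,231,-60,0.005,0,1.197]
  ]
}}

```text
clock: 32.95
position: [0.4713, 0.2522, 0.1609]
ee_rot: [-0.018, 1.0, 0.001, -0.0]
ft_force: [0.4, -0.4, -0.2]
grip_width: 0.152
grasp_force: 58.9
```

Request:
{"name": "step_arm", "arguments": {
  "moves": [
    [0.95,0,0,0,0,0,0],
    [0.95,0,0,0,0,0,0]
  ]
}}

```text
clock: 33.15
position: [0.4716, 0.2516, 0.1611]
ee_rot: [-0.019, 1.0, 0.0, 0.0]
ft_force: [0.4, 0.0, -0.4]
grip_width: 0.152
grasp_force: 58.9
```

```bash
python3 - <<'E'
from h import *
st()
go((.4712,.2527,.03),92.7,0,False)
E
```

```text
t 33.15 tcp [0.4716 0.2516 0.1611] z [[-0.038, 0.999, 0.001], [0.0, 0.001, -1.0]] j [ 0.34  0.33 -1.07  1.71  0.3   1.28  0.81] f [ 0.4  0.  -0.4] w 0.152 58.8548880815506
row [-0.0, 1.0, -131.0, -0.001, 0.0, 0.009] n>=2.6
```

Request:
{"name": "step_arm", "arguments": {
  "moves": [
    [0.95,0,1,-50,0,0,0.009],
    [0.95,0,1,-95,0,0,0.009],
    [0.95,0,1,-120,0,0,0.009],
    [0.95,0,1,-131,0,0,0.009],
    [0.95,0,1,-131,0,0,0.009]
  ]
}}

```text
clock: 33.65
position: [0.471, 0.2522, 0.0291]
ee_rot: [-0.025, 1.0, 0.0, -0.001]
ft_force: [-0.3, -0.2, 0.1]
grip_width: 0.148
grasp_force: 58.9
```

Request:
{"name": "step_arm", "arguments": {
  "moves": [
    [0.95,0,0,-12,0,0,0],
    [0.95,0,0,-24,0,0,0],
    [0.95,0,0,-30,0,0,0],
    [0.95,0,0,-30,0,0,0]
  ]
}}

```text
clock: 34.05
position: [0.471, 0.2521, -0.0011]
ee_rot: [-0.025, 1.0, 0.0, -0.001]
ft_force: [-0.9, -1.2, -0.7]
grip_width: 0.15
grasp_force: 58.9
```

```bash
python3 - <<'E'
from h import *
st()
go((.4712,.2527,-.0035),92.7,0,False)
c=snap('scene')
A=cv2.cvtColor(c['image'],cv2.COLOR_BGR2HSV).astype(int)
m=(A[...,0]>8)&(A[...,0]<30)&(A[...,1]>100)&(A[...,2]>70)
y,x=np.nonzero(m[155:190,350:400]); P=np.c_[x+350,y+155]; print(P[P[:,0].argmax()],P[P[:,0].argmin()],P.mean(0))
E
```

```text
t 34.05 tcp [ 0.471   0.2521 -0.0011] z [[-0.05, 0.999, 0.0], [-0.002, 0.0, -1.0]] j [ 0.21  0.53 -0.94  1.86  0.51  1.01  0.67] f [-0.9 -1.2 -0.7] w 0.15 58.85283887386322
row [0.0, 1.0, -2.0, -0.0, -0.002, -0.003] n>=0.1
[391 175] [351 163] [370.73809524 170.01587302]
```

Final 2 mm down, open slowly, then rise.

Request:
{"name": "step_arm", "arguments": {
  "moves": [
    [0.95,0,0,-2,0,0,0],
    [0.95,0,0,-2.5,0,0,0],
    [0.8,0,0,-2.5,0,0,0],
    [0.7,0,0,-2.5,0,0,0],
    [0.5,0,0,-2.5,0,0,0],
    [0.4,0,0,-2.5,0,0,0],
    [0.4,0,0,-2.5,0,0,0],
    [0.4,0,0,-2.5,0,0,0]
  ]
}}

```text
clock: 34.9
position: [0.4714, 0.2523, -0.0028]
ee_rot: [-0.025, 1.0, 0.0, -0.0]
ft_force: [0.9, 0.2, -0.6]
grip_width: 0.598
grasp_force: 0.0
```

Request:
{"name": "step_arm", "arguments": {
  "moves": [
    [0.4,0,0,30,0,0,0],
    [0.4,0,0,80,0,0,0],
    [0.4,0,0,130,0,0,0],
    [0.4,0,0,180,0,0,0],
    [0.4,-70,60,200,0,0,0],
    [0.4,-100,120,200,0,0,0],
    [0.4,-150,170,200,0,0,0],
    [0.4,-200,220,200,0,0,0],
    [0.4,-200,220,200,0,0,0],
    [0.4,-200,220,200,0,0,0]
  ]
}}

```text
clock: 35.9
position: [0.27, 0.4735, 0.1974]
ee_rot: [-0.025, 1.0, 0.0, 0.0]
ft_force: [2.2, 1.0, -1.2]
grip_width: 0.599
grasp_force: 0.0
```

```bash
python3 - <<'E'
from h import *
st()
t1=cv2.imread('pics/t1.png');s1=cv2.imread('pics/s1.png')
t=snap('top','t9.png')['image'];s=snap('scene','s9.png')['image']
for n,A,B in(('top',t1,t),('scene',s1,s)):
    d=(cv2.absdiff(A,B).max(2)>45).astype(np.uint8)
    k,_,S,C=cv2.connectedComponentsWithStats(d)
    print(n,[tuple(map(int,x)) for x in S[1:] if x[4]>12])
def pts(I,box,v):
    x0,y0,x1,y1=box;h=cv2.cvtColor(I,cv2.COLOR_BGR2HSV).astype(int)
    m=(h[...,0]>8)&(h[...,0]<30)&(h[...,1]>100)&(h[...,2]>v)
    y,x=np.nonzero(m[y0:y1,x0:x1]); return len(x),x.min()+x0,x.max()+x0,y.min()+y0,y.max()+y0,(x.mean()+x0).round(2),(y.mean()+y0).round(2)
for I in(t1,t): print(pts(I,(210,175,245,265),80))
for I in(s1,s): print(pts(I,(345,157,400,190),80))
for I in(t1,t): print([int(v) for v in I[:,:,:].min(2)[240:262,224]])
E
```

```text
t 35.9 tcp [0.27   0.4735 0.1974] z [[-0.05, 0.999, 0.001], [0.0, 0.001, -1.0]] j [-0.18  0.36 -1.16  1.63  0.34  1.37  0.23] f [ 2.2  1.  -1.2] w 0.599 0.0
top [(282, 172, 18, 15, 57), (284, 179, 17, 13, 168), (282, 189, 41, 22, 485), (226, 201, 2, 18, 20), (301, 210, 18, 7, 71), (0, 276, 120, 35, 1594), (0, 280, 198, 120, 14126), (135, 300, 13, 5, 33), (155, 305, 10, 6, 19), (180, 317, 6, 6, 13), (186, 318, 179, 82, 7174), (281, 355, 18, 4, 53), (81, 387, 7, 4, 13), (0, 397, 9, 3, 18), (52, 398, 9, 2, 13)]
scene [(180, 0, 10, 7, 53), (190, 0, 26, 24, 434), (353, 0, 16, 7, 51), (332, 11, 37, 68, 731), (163, 24, 57, 98, 1471), (346, 24, 14, 5, 49), (221, 26, 8, 5, 27), (220, 79, 6, 15, 30), (193, 86, 9, 6, 15), (193, 94, 6, 9, 23), (208, 106, 147, 82, 3774), (164, 108, 5, 11, 20), (206, 112, 15, 12, 85), (174, 115, 9, 8, 43), (168, 120, 10, 18, 58), (202, 124, 13, 15, 66), (182, 126, 7, 6, 20), (173, 158, 11, 14, 76), (188, 175, 11, 4, 19), (353, 193, 21, 13, 137), (324, 195, 53, 35, 1130)]
(339, np.int64(220), np.int64(227), np.int64(186), np.int64(240), np.float64(223.44), np.float64(213.01))
(332, np.int64(221), np.int64(227), np.int64(186), np.int64(240), np.float64(224.38), np.float64(212.89))
(146, np.int64(352), np.int64(391), np.int64(162), np.int64(178), np.float64(370.97), np.float64(170.24))
(147, np.int64(352), np.int64(391), np.int64(162), np.int64(178), np.float64(370.82), np.float64(170.65))
[103, 131, 139, 137, 140, 140, 142, 144, 144, 133, 107, 66, 36, 33, 32, 34, 38, 48, 75, 98, 107, 107]
[106, 133, 142, 141, 140, 139, 139, 138, 136, 133, 108, 73, 48, 43, 49, 49, 48, 56, 75, 100, 105, 106]
```

```bash
python3 -c "
from workcell import manip
print(manip.hand_in())"
```

```text
the job is handed in; nothing more can be done
None
```

The job is handed in at 36 s: the pot stands mouth-up, the brush was dipped, touched to the oil hole (4.5 N) and laid back in its forks about 2 mm from where it was, and the mug, cutter and wrench did not move.

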